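# Put the samples away and turn the microscope's background bar to black

### The job

First put the finished samples away: pull the blue-fronted specimen drawer fully out to its stop, stand every yellow-lidded tub that is on the table upright in it, and push the drawer fully shut. Then lift the background bar off the brass pin on the microscope base, turn it end for end and refit it flat down on the pin by the hole at its white end, so that the black pad lies between the two red marks. Finally set the pink sea urchin in the middle of the black pad, and leave the other things on the table where they are.

Things in the scene. Friction and masses are not known exactly. Their poses are not given: they have to be found in the camera images.
- cab_drawer0 (a joint): the drawer's slide in m: 0 shut, grows as it is pulled out, 0.150 at its stop; it starts shut or a little ajar. It has a light, even friction (about 1 N plus some drag), no spring, and stays where it is left
- cab: fixed low grey cabinet with one blue drawer front, 220 mm deep (its own x), 240 wide (y), 85 high; origin at the centre of its underside. The drawer front looks to its own -x and the drawer slides out that way. Its place and yaw vary
- cab_drawer0_handle (a point): middle of the drawer's steel bar handle: a round bar 11 mm thick, 120 mm long along the cabinet's y, 35 mm in front of the drawer face, 47 mm above the table and 38 mm below the cabinet's top. It moves with the drawer
- drawer_floor (a point): centre of the drawer's inner floor (22 mm above the table), axes as the cabinet's; moves with the drawer. Inside 175 mm in x, 198 mm in y; side walls 41 mm and front 50 mm above this floor. At the stop the part from x = -87 to +56 mm is open above, the rest is under the cabinet's top. 51 mm headroom inside the shut cabinet
- tub_a: yellow-lidded white sample tub, a closed round tub 40 mm in diameter and 30 mm high; origin at the centre of its underside, z up through the lid; 35 to 70 g. Three or four tubs are present (absent ones read None)
- tub_b: yellow-lidded white sample tub, a closed round tub 40 mm in diameter and 30 mm high; origin at the centre of its underside, z up through the lid; 35 to 70 g. Three or four tubs are present (absent ones read None)
- tub_c: yellow-lidded white sample tub, a closed round tub 40 mm in diameter and 30 mm high; origin at the centre of its underside, z up through the lid; 35 to 70 g. Three or four tubs are present (absent ones read None)
- tub_d: yellow-lidded white sample tub, a closed round tub 40 mm in diameter and 30 mm high; origin at the centre of its underside, z up through the lid; 35 to 70 g. Three or four tubs are present (absent ones read None)
- base: fixed white microscope base, a slab 250 mm (its own x) by 130 mm (y) and 30 mm high, flat on top; origin at the centre of its underside. Its place and yaw vary
- pin (a point): foot of the brass pivot pin, on the top face of the base (30 mm above the table), axes as the base's. The pin is upright, 12 mm in diameter and 24 mm high, its last 6 mm tapering to 5 mm; it stands 80 mm to the -x side of the base's centre
- view (a point): viewing spot on the top face of the base, between the two short red marks (each 39 to 61 mm to the side of it), 126 mm from the pin along the base's +x; the pad in use must lie over it
- bar: loose aluminium bar, 200 x 44 x 10 mm, 110 to 225 g, with a 16 mm through hole near each end, a black pad by one and a white pad by the other, and an orange finger grip in the middle. Origin on the underside at the black-end hole; x runs to the white-end hole (at x = 160 mm), z up. It starts flat on the base with the black-end hole on the pin, on which it swings freely
- hole_black (a point): centre of the hole at the bar's black end, on the underside
- hole_white (a point): centre of the hole at the bar's white end, on the underside
- pad_black (a point): centre of the black pad (42 mm square, flush), on the bar's upper face, 34 mm from the black-end hole and 126 mm from the white-end hole
- grip (a point): centre of the orange finger grip, a rib 40 mm long along the bar, 14 mm thick across it and 26 mm high (from 10 to 36 mm above the bar's underside), at the bar's middle, 80 mm from each hole; this point is 23 mm above the underside
- urchin: pink sea urchin shell, a solid squat globe 40 mm in diameter and 27 mm high with a 26 mm flat below and above; origin at the centre of its underside; about 40 g
- urchin_center (a point): centre of the sea urchin, 13.5 mm above its underside
- jar_blue: bystander: small glass jar with a blue cap, 44 mm in diameter, 55 mm high; origin under its centre
- bowl: bystander: glass bowl 90 mm in diameter, 35 mm high; origin under its centre
- petri: bystander: closed petri dish 68 mm in diameter, 15 mm high; origin under its centre
- lens: bystander: black hand lens, 60 mm disc with an 80 mm handle, 10 mm thick; origin under the disc
- marker_a: bystander: three-armed white marker pen with coloured tips, about 75 mm across, 12 mm high; origin under its centre
- marker_b: bystander: the same as marker_a, other colours
Things that resemble listed ones, but are neither listed nor needed, are in the scene too. What is shaped like the tub_a but green is not meant.

How it is judged:
By the outcome, as a careful person would: the job done as asked, in the order asked, and still so for the second after the job is handed in, with the robot touching nothing.
Of tub_a, tub_b, tub_c, tub_d only 3 to 4 are there at a start; the rules pass over those that are not, and their reading is None.
At some moment in a run one of tub_a, tub_b, tub_c, tub_d may be knocked a few centimetres aside while the robot is not near it.
Once in a run the grip may slacken for a moment while it holds something.
It also fails if it takes over 210 s, if anything falls off the work surface, if the arm or the gripper's body presses on something with over 40 N, if the wrist force passes 120 N, or if a joint passes its speed limit or range.

### The arm

A 6-joint arm with a two-finger parallel gripper is mounted at the origin on the work surface. World frame = base frame: x ahead of the robot, y to its left, z up, the work surface at z = 0. Lengths are in m, angles in rad, forces in N, time in s.
With the tool pointing down it reaches from about 0.375 to 0.9 m from the base axis. Payload 3.1 kg.
Tool frame: the origin (TCP) lies at the very end of the fingers, on their centre line; the grasp point (between the pads) lies robot.pinch_z behind it (robot.pinch_z is the distance from the TCP to the grasp point, in m); z points along the fingers, y is the direction in which the jaws open and shut (so a half turn about z gives the same grasp; the last joint's range is limited). The gripper opens to 85 mm and grips with 20 to 120 N. Pads are 22 mm wide; open, the fingers measure 114 mm over their backs; the gripper's body (76 mm by 85 mm) begins 54 mm behind the grasp point. The pads swing forward as they close: fully open they stand 13 mm farther back than shut.
Start: joints at [-1.389, 0.527, 1.433, -0, 1.181, -0.178], TCP at [0.22, -0.585, 0.231] pointing down, gripper open.
Joint ranges: [-3.08, 3.08], [-0.75, 2.2], [0.22, 2.44], [-1.43, 4.57], [0, 2.65], [-2.85, 2.85]. Speed limits (rad/s): [2.79, 2.79, 3.14, 3.14, 3.14, 3.14].

### API

Orientations are given as a 3x3 rotation matrix whose columns are the frame's x, y, z axes.
In Python, from station import robot gives the robot as it stands.
- The arm moves only by the tool drive_tool, never from a script. Its argument "rows" is a list of rows, each an object of numbers: "grip": the opening, from 0 (shut) to 1 (fully open); "dx", "dy", "dz": the shift along the tool's x, y, z in m; "wx", "wy", "wz": the turn, a rotation vector about the tool's x, y, z in rad. A call has exactly 8 rows; each row shifts and turns the commanded pose from where the row before left it, along the tool's axes as they then stand; what a row does not reach is not made up. A row lasts 1/10 s, in which the tool goes at most 50 mm and 8.59 degrees, less where a joint would pass 70% of its speed; a pose out of reach is approached as far as the arm can. A call with a gripper value outside its range is refused whole. The fingers move at their own pace and stop on an object; the grip force is fixed at half the most. Time passes only in rows, so rows that do not move let the fingers close, or fill a call up. It gives the time, the measured TCP pose, the force and the opening at its end, in the units of the state.
- robot.state(): the state, without advancing time (a new reading comes with each control period).
- robot.read_camera(name): name is "side" or "top" or "wrist"; returns (picture, depth): 400x640x3 uint8, red, green, blue; 400x640 float32, m along the optical axis (not along the pixel's ray), 0 where there is no reading.
- robot.calibration(name): a dict with "mtx" (3x3 intrinsics, pixels), "distortion" ([k1, k2, p1, p2, k3] as OpenCV has them; the pictures are not rectified), "rvec" (rotation vector, rad) and "tvec" (3), from world to camera coordinates, as OpenCV has them. Camera axes: x right, y down, z forward; pixel columns grow to the right and rows downward; lengths in m; the calibration is good to about 2 mm. A picture is of the moment at which its call begins: read the wrist's pose just before it. calibration takes no time and is no camera call; for the wrist camera it gives the pose at the moment of the call.
- robot.sign_off(): hands the job in, once; it reports no verdict.
The state is a dict: "time_s": time; "q": joint angles; "qvel": joint speeds; "tau": joint torques, N m; "position": TCP position; "tcp_rot": TCP orientation; "wrist_force": force on the tool from outside, world axes, zero at the start; "moment": the same for the moment, N m; "opening": finger opening in m.
Only numpy, scipy, OpenCV 4.12 (cv2) and the standard library are available. Lean on these libraries where they do the work, as an engineer would, in place of code of your own. Each camera call takes 0.05 s, during which the arm holds its last target. There are 200 camera calls.

## Working session

There is one attempt and no reset: what is moved stays moved. The work goes in short steps, Python scripts to look and compute and a tool call to move; the robot and the scene stay as the last step left them, time stands still between calls to the robot, and variables do not carry over. Pictures are saved under pics/ and viewed, about 12 in all and at most 16, crops included, and the job is handed in when it is done.

Besides the shell and the picture viewer there is one more tool, called after "Request:" by a JSON object that holds its "op" and its "data". drive_tool: Moves the arm, as the interface text tells. Its arguments: {"type":"object","properties":{"rows":{"type":"array"}},"required":["rows"]}

```bash
ls; mkdir -p pics; cat > h.py <<'E'
import numpy as np, cv2
from station import robot
def shot(cam,name=None):
    c=robot.calibration(cam); im,d=robot.read_camera(cam)
    if name: cv2.imwrite(f'pics/{name}.png',im[:,:,::-1])
    return im,d,c
def world(c,d):
    h,w=d.shape; u,v=np.meshgrid(np.arange(w),np.arange(h))
    p=cv2.undistortPoints(np.stack([u,v],-1).reshape(-1,1,2).astype(np.float64),c['mtx'],np.array(c['distortion'])).reshape(h,w,2)
    P=np.dstack([p*d[...,None],d]); R=cv2.Rodrigues(np.array(c['rvec']))[0]
    W=(P-np.array(c['tvec']).ravel())@R
    W[d==0]=np.nan
    return W
E
python3 - <<'E'
from h import *
for n in('top','side'):
    im,d,c=shot(n,n+'0'); W=world(c,d); np.save(n+'0.npy',W)
    print(n,np.nanmin(W,(0,1)),np.nanmax(W,(0,1)))
s=robot.state(); print(s['position'],s['tcp_rot'],s['opening'],robot.pinch_z,s['time_s'])
E
```

```text
pics
top [-0.21375855 -1.38313184 -0.77287224] [1.49904038 1.45267262 0.83628294]
side [-1.0645659  -2.49830848 -0.76269514] [2.0022374  0.68464496 0.52250009]
[ 0.21997872 -0.58428564  0.23040373] [[ 9.35970177e-01  3.52079113e-01 -3.55892356e-04]
 [ 3.52079086e-01 -9.35968054e-01  2.02949732e-03]
 [ 3.81439738e-04 -2.02485122e-03 -9.99997877e-01]] 0.08543436939634282 0.0187 0.1
```

View pics/top0.png

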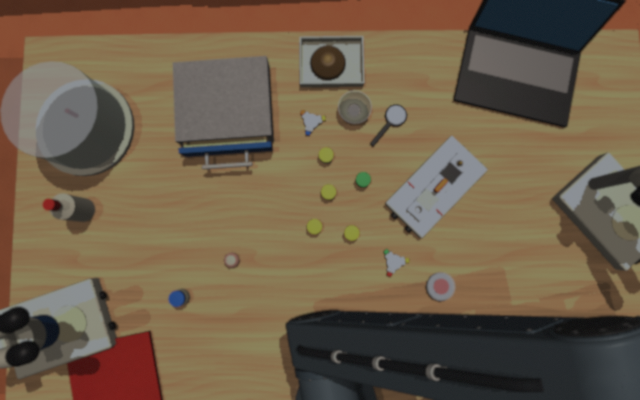

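View pics/side0.png

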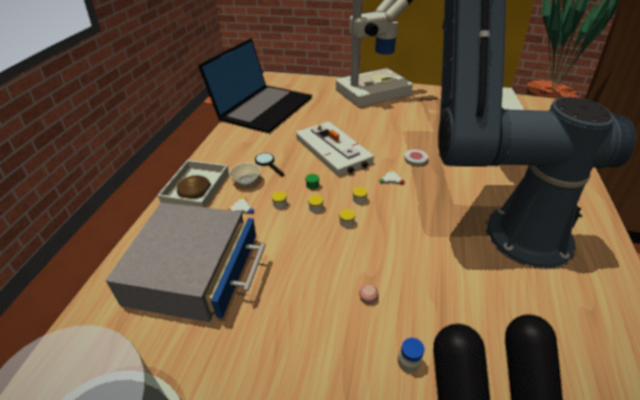

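The top view shows four yellow tubs at (326,155), (328,192), (314,227) and (351,233). Lookalikes to avoid are the green tub (363,180), the brown dome in the tray (328,62), the petri dish (441,287) and two other microscopes at the edges. The urchin is at (232,260), the cabinet handle at (228,165), and the base at (437,187), with the bar's orange grip at (441,185) and the pin near (460,162).

```bash
python3 - <<'E'
from h import *
im=cv2.imread('pics/top0.png'); W=np.load('top0.npy'); hsv=cv2.cvtColor(im,cv2.COLOR_BGR2HSV)
def at(u,v,r=2): return np.round(np.nanmedian(W[v-r:v+r+1,u-r:u+r+1].reshape(-1,3),0),3)
for n,(u,v) in dict(t1=(326,155),t2=(328,192),t3=(314,227),t4=(351,233),green=(363,180),urchin=(232,260),handle=(228,166),grip=(441,185),black=(452,172),white=(417,208),pin=(460,162),blue=(178,299),petri=(441,287),mA=(312,122),mB=(395,262),table=(270,220)).items(): print(n,at(u,v))
m=cv2.inRange(hsv,(24,120,90),(34,255,255)); n,l,s,c=cv2.connectedComponentsWithStats(m)
for i in range(1,n):
    if s[i,4]>40: print(c[i],s[i,4],np.nanmedian(W[l==i],0).round(4))
# base and cabinet top rects
for nm,z0,z1,box in(('base',.024,.036,(130,250,370,500)),('cab',.078,.092,(40,160,160,290)),('handle',.03,.06,(150,180,195,262))):
    a,b,cc,e=box; P=W[a:b,cc:e].reshape(-1,3); P=P[(P[:,2]>z0)&(P[:,2]<z1)]
    print(nm,len(P),cv2.minAreaRect(P[:,:2].astype(np.float32)),np.median(P,0).round(4))
# side
S=np.load('side0.npy')
E
python3 -c "
import cv2;im=cv2.imread('pics/top0.png');cv2.imwrite('pics/c1.png',cv2.resize(im[125:245,290:500],None,fx=3.5,fy=3.5,interpolation=2))"
```

```text
t1 [0.631 0.016 0.03 ]
t2 [0.535 0.012 0.03 ]
t3 [0.446 0.049 0.03 ]
t4 [ 0.429 -0.045  0.03 ]
green [ 0.565 -0.078  0.031]
urchin [0.364 0.258 0.028]
handle [0.604 0.268 0.051]
grip [ 0.546 -0.27   0.066]
black [ 0.582 -0.306  0.039]
white [ 0.491 -0.215  0.032]
pin [ 0.606 -0.325  0.049]
blue [0.27  0.386 0.055]
petri [ 0.29  -0.273  0.017]
mA [0.724 0.052 0.012]
mB [ 0.355 -0.158  0.012]
table [ 0.466  0.164 -0.   ]
[325.68947368 154.28421053] 190 [0.6333 0.0163 0.0298]
[328.02083333 191.65104167] 192 [0.5351 0.0121 0.0299]
[313.8960396  226.25247525] 202 [0.4479 0.0488 0.0299]
[351.39512195 232.52195122] 205 [ 0.4305 -0.0454  0.0301]
base 3524 ((0.569754421710968, -0.23977024853229523), (0.20178058743476868, 0.2640388309955597), 43.630287170410156) [ 0.5453 -0.261   0.0303]
cab 7552 ((0.7585747241973877, 0.27889758348464966), (0.23320205509662628, 0.24030624330043793), 3.3026466369628906) [0.7677 0.2783 0.0853]
handle 432 ((0.6190205812454224, 0.26782727241516113), (0.04239220917224884, 0.1717684417963028), 2.947216272354126) [0.6099 0.2704 0.0507]
```

View pics/c1.png

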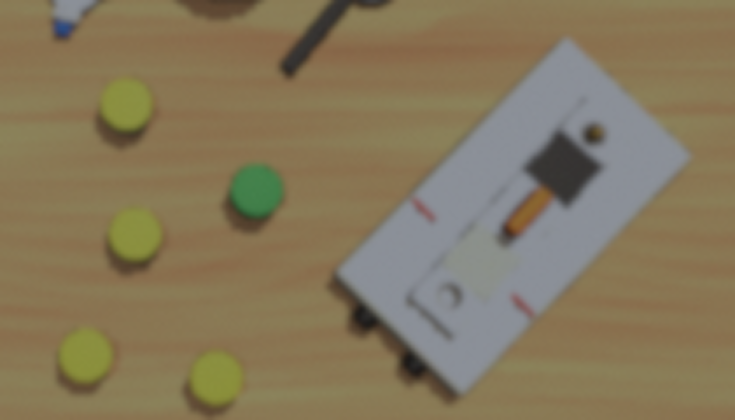

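The crop shows the pin at crop (594,132), the black pad at (563,167), the orange grip at (528,210) and the white hole at (449,296). The red marks flank the white end. The four yellow tubs are distinct from the green one at (256,190). I'll do the drawer first, turning the tool to yaw 93.3° so the jaws open along the cabinet's x.

```bash
cat >> h.py <<'E'
def d(x,y,z,yaw=None):
    "deltas in tool axes (first turn wz, then shift), tool down"
    s=robot.state(); p=np.array(s['position']); R=np.array(s['tcp_rot'])
    y0=np.arctan2(R[1,0],R[0,0]); y1=y0 if yaw is None else np.radians(yaw)
    e=np.array([x,y,z])-p; c,sn=np.cos(y1),np.sin(y1)
    print('t%.1f'%s['time_s'],'pos',p.round(4),'yaw %.2f'%np.degrees(y0),'tilt',R[:2,2].round(4),'open %.4f'%s['opening'],'F',np.round(s['wrist_force'],1))
    print(' wz %.4f then dx %.4f dy %.4f dz %.4f'%(-(y1-y0),e[0]*c+e[1]*sn,e[0]*sn-e[1]*c,-e[2]))
E
python3 - <<'E'
from h import *
W=np.load('top0.npy')
P=W[150:180,195:262].reshape(-1,3); P=P[(P[:,2]>.046)&(P[:,2]<.056)&(P[:,0]<.615)]
print(len(P),P.mean(0),cv2.minAreaRect(P[:,:2].astype(np.float32)))
d(.60,.268,.2,93.3)
E
```

```text
214 [0.60359301 0.27149264 0.05138068] ((0.607460618019104, 0.27006375789642334), (0.01936747506260872, 0.1302938312292099), 2.8650412559509277)
t0.1 pos [ 0.22   -0.5843  0.2304] yaw 20.61 tilt [-0.0004  0.002 ] open 0.0854 F [ 0.8 -0.7  0.6]
 wz -1.2686 then dx 0.8290 dy 0.4285 dz 0.0304
```

Request:
{"op": "drive_tool", "data": {"rows": [{"wz": -0.145,"grip": 1},{"wz": -0.145,"grip": 1},{"wz": -0.145,"grip": 1},{"wz": -0.145,"grip": 1},{"wz": -0.145,"grip": 1},{"wz": -0.145,"grip": 1},{"wz": -0.145,"grip": 1},{"wz": -0.145,"grip": 1}]}}

```text
schema error: expected keys grip, dx, dy, dz, wx, wy, wz
```

Request:
{"op": "drive_tool", "data": {"rows": [{"grip": 1,"dx": 0,"dy": 0,"dz": 0,"wx": 0,"wy": 0,"wz": -0.145},{"grip": 1,"dx": 0,"dy": 0,"dz": 0,"wx": 0,"wy": 0,"wz": -0.145},{"grip": 1,"dx": 0,"dy": 0,"dz": 0,"wx": 0,"wy": 0,"wz": -0.145},{"grip": 1,"dx": 0,"dy": 0,"dz": 0,"wx": 0,"wy": 0,"wz": -0.145},{"grip": 1,"dx": 0,"dy": 0,"dz": 0,"wx": 0,"wy": 0,"wz": -0.145},{"grip": 1,"dx": 0,"dy": 0,"dz": 0,"wx": 0,"wy": 0,"wz": -0.145},{"grip": 1,"dx": 0,"dy": 0,"dz": 0,"wx": 0,"wy": 0,"wz": -0.145},{"grip": 1,"dx": 0,"dy": 0,"dz": 0,"wx": 0,"wy": 0,"wz": -0.145}]}}

```text
time_s: 0.9
position: [0.22, -0.5845, 0.2307]
tcp_rot: [[0.045, 0.999, -0.0], [0.999, -0.045, 0.001], [0.001, -0.0, -1.0]]
wrist_force: [0.6, -1.1, 0.1]
opening: 0.0852
```

Request:
{"op": "drive_tool", "data": {"rows": [{"grip": 1,"dx": 0,"dy": 0,"dz": 0,"wx": 0,"wy": 0,"wz": -0.109},{"grip": 1,"dx": 0.04,"dy": 0.02,"dz": 0,"wx": 0,"wy": 0,"wz": 0},{"grip": 1,"dx": 0.04,"dy": 0.02,"dz": 0,"wx": 0,"wy": 0,"wz": 0},{"grip": 1,"dx": 0.04,"dy": 0.02,"dz": 0,"wx": 0,"wy": 0,"wz": 0},{"grip": 1,"dx": 0.04,"dy": 0.02,"dz": 0,"wx": 0,"wy": 0,"wz": 0},{"grip": 1,"dx": 0.04,"dy": 0.02,"dz": 0,"wx": 0,"wy": 0,"wz": 0},{"grip": 1,"dx": 0.04,"dy": 0.02,"dz": 0,"wx": 0,"wy": 0,"wz": 0},{"grip": 1,"dx": 0.04,"dy": 0.02,"dz": 0,"wx": 0,"wy": 0,"wz": 0}]}}

```text
time_s: 1.7
position: [0.3438, -0.2954, 0.2311]
tcp_rot: [[-0.057, 0.998, -0.0], [0.998, 0.057, 0.001], [0.001, -0.0, -1.0]]
wrist_force: [0.5, -0.1, 0.3]
opening: 0.0854
```

Request:
{"op": "drive_tool", "data": {"rows": [{"grip": 0.6,"dx": 0.04,"dy": 0.02,"dz": 0,"wx": 0,"wy": 0,"wz": 0},{"grip": 0.6,"dx": 0.04,"dy": 0.02,"dz": 0,"wx": 0,"wy": 0,"wz": 0},{"grip": 0.6,"dx": 0.04,"dy": 0.02,"dz": 0,"wx": 0,"wy": 0,"wz": 0},{"grip": 0.6,"dx": 0.04,"dy": 0.02,"dz": 0,"wx": 0,"wy": 0,"wz": 0},{"grip": 0.6,"dx": 0.04,"dy": 0.02,"dz": 0,"wx": 0,"wy": 0,"wz": 0},{"grip": 0.6,"dx": 0.04,"dy": 0.02,"dz": 0,"wx": 0,"wy": 0,"wz": 0},{"grip": 0.6,"dx": 0.04,"dy": 0.02,"dz": 0,"wx": 0,"wy": 0,"wz": 0},{"grip": 0.6,"dx": 0.04,"dy": 0.02,"dz": 0,"wx": 0,"wy": 0,"wz": 0}]}}

```text
time_s: 2.5
position: [0.485, 0.0333, 0.2312]
tcp_rot: [[-0.058, 0.998, -0.0], [0.998, 0.058, -0.0], [-0.0, -0.0, -1.0]]
wrist_force: [0.3, -0.6, -0.1]
opening: 0.0512
```

```bash
python3 - <<'E'
from h import *
d(.603,.271,.2,93.1)
im,dd,c=shot('wrist','w1'); W=world(c,dd); print(W[200,320],np.linalg.norm(W[200,320]))
E
```

```text
t2.5 pos [0.485  0.0333 0.2312] yaw 93.34 tilt [-0.0003 -0.0001] open 0.0512 F [ 0.3 -0.6 -0.1]
 wz 0.0041 then dx 0.2309 dy 0.1307 dz 0.0312
[0.49229121 0.00310923 0.00090351] 0.4923018588683381
```

Request:
{"op": "drive_tool", "data": {"rows": [{"grip": 0.4,"dx": 0.033,"dy": 0.018,"dz": 0,"wx": 0,"wy": 0,"wz": 0},{"grip": 0.4,"dx": 0.033,"dy": 0.018,"dz": 0,"wx": 0,"wy": 0,"wz": 0},{"grip": 0.4,"dx": 0.033,"dy": 0.019,"dz": 0,"wx": 0,"wy": 0,"wz": 0},{"grip": 0.4,"dx": 0.033,"dy": 0.019,"dz": 0.01,"wx": 0,"wy": 0,"wz": 0},{"grip": 0.4,"dx": 0.033,"dy": 0.019,"dz": 0.01,"wx": 0,"wy": 0,"wz": 0},{"grip": 0.4,"dx": 0.033,"dy": 0.019,"dz": 0.01,"wx": 0,"wy": 0,"wz": 0},{"grip": 0.4,"dx": 0.033,"dy": 0.019,"dz": 0,"wx": 0,"wy": 0,"wz": 0},{"grip": 0.4,"dx": 0,"dy": 0,"dz": 0,"wx": 0,"wy": 0,"wz": 0}]}}

```text
time_s: 3.35
position: [0.6036, 0.2734, 0.2002]
tcp_rot: [[-0.062, 0.998, 0.001], [0.998, 0.062, 0.002], [0.002, 0.002, -1.0]]
wrist_force: [-0.2, 0.9, 1.1]
opening: 0.034
```

```bash
python3 - <<'E'
from h import *
d(.603,.271,.2,93.1)
im,dd,c=shot('wrist','w2'); W=world(c,dd); np.save('w2.npy',W)
P=W.reshape(-1,3); P=P[(P[:,2]>.045)&(P[:,2]<.056)&(P[:,0]<.613)&(P[:,0]>.58)]
print(len(P),P.mean(0),cv2.minAreaRect(P[:,:2].astype(np.float32)))
P=W.reshape(-1,3);P=P[(P[:,2]>.065)&(P[:,2]<.076)]
print('front top',len(P),np.nanmin(P,0),np.nanmax(P,0),cv2.minAreaRect(P[:,:2].astype(np.float32)))
E
```

```text
t3.4 pos [0.6036 0.2734 0.2002] yaw 93.54 tilt [0.0015 0.0018] open 0.0340 F [-0.2  0.9  1.1]
 wz 0.0076 then dx -0.0024 dy -0.0008 dz 0.0002
1401 [0.60590327 0.27599566 0.05172261] ((0.6079007387161255, 0.27049195766448975), (0.014375572092831135, 0.1290113627910614), 2.5596585273742676)
front top 3461 [0.63438874 0.15651219 0.06500558] [0.6726599  0.39338879 0.07598447] ((0.6550930738449097, 0.2748867869377136), (0.029482068493962288, 0.23577402532100677), 3.0508363246917725)
```

View pics/w2.png

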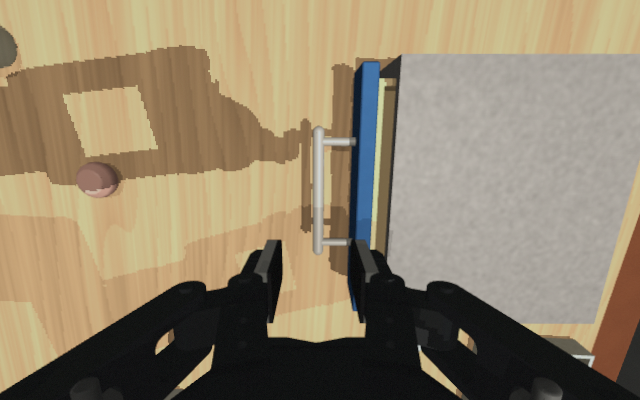

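The wrist view shows the handle bar at (319,190), centred between the fingers, with the blue front at (367,160). I'll descend, grip and pull.

Request:
{"op": "drive_tool", "data": {"rows": [{"grip": 0.33,"dx": -0.002,"dy": 0,"dz": 0.02,"wx": 0,"wy": 0,"wz": 0.005},{"grip": 0.33,"dx": 0,"dy": 0,"dz": 0.03,"wx": 0,"wy": 0,"wz": 0},{"grip": 0.33,"dx": 0,"dy": 0,"dz": 0.03,"wx": 0,"wy": 0,"wz": 0},{"grip": 0.33,"dx": 0,"dy": 0,"dz": 0.03,"wx": 0,"wy": 0,"wz": 0},{"grip": 0.33,"dx": 0,"dy": 0,"dz": 0.03,"wx": 0,"wy": 0,"wz": 0},{"grip": 0.33,"dx": 0,"dy": 0,"dz": 0.02,"wx": 0,"wy": 0,"wz": 0},{"grip": 0.33,"dx": 0,"dy": 0,"dz": 0.012,"wx": 0,"wy": 0,"wz": 0},{"grip": 0.33,"dx": 0,"dy": 0,"dz": 0,"wx": 0,"wy": 0,"wz": 0}]}}

```text
time_s: 4.2
position: [0.6023, 0.2663, 0.0289]
tcp_rot: [[-0.052, 0.999, -0.001], [0.999, 0.052, -0.001], [-0.001, -0.001, -1.0]]
wrist_force: [0.3, -0.3, 0.3]
opening: 0.0278
```

Request:
{"op": "drive_tool", "data": {"rows": [{"grip": 0,"dx": 0,"dy": 0,"dz": 0,"wx": 0,"wy": 0,"wz": 0},{"grip": 0,"dx": 0,"dy": 0,"dz": 0,"wx": 0,"wy": 0,"wz": 0},{"grip": 0,"dx": 0,"dy": 0,"dz": 0,"wx": 0,"wy": 0,"wz": 0},{"grip": 0,"dx": 0,"dy": 0,"dz": 0,"wx": 0,"wy": 0,"wz": 0},{"grip": 0,"dx": 0,"dy": -0.01,"dz": 0,"wx": 0,"wy": 0,"wz": 0},{"grip": 0,"dx": 0,"dy": -0.01,"dz": 0,"wx": 0,"wy": 0,"wz": 0},{"grip": 0,"dx": 0,"dy": -0.015,"dz": 0,"wx": 0,"wy": 0,"wz": 0},{"grip": 0,"dx": 0,"dy": -0.015,"dz": 0,"wx": 0,"wy": 0,"wz": 0}]}}

```text
time_s: 5.0
position: [0.5525, 0.2641, 0.0302]
tcp_rot: [[-0.054, 0.999, 0.002], [0.999, 0.054, -0.001], [-0.001, 0.002, -1.0]]
wrist_force: [2.6, -6.5, 4.5]
opening: 0.0088
```

Request:
{"op": "drive_tool", "data": {"rows": [{"grip": 0,"dx": 0,"dy": -0.012,"dz": 0,"wx": 0,"wy": 0,"wz": 0},{"grip": 0,"dx": 0,"dy": -0.012,"dz": 0,"wx": 0,"wy": 0,"wz": 0},{"grip": 0,"dx": 0,"dy": -0.012,"dz": 0,"wx": 0,"wy": 0,"wz": 0},{"grip": 0,"dx": 0,"dy": -0.01,"dz": 0,"wx": 0,"wy": 0,"wz": 0},{"grip": 0,"dx": 0,"dy": -0.008,"dz": 0,"wx": 0,"wy": 0,"wz": 0},{"grip": 0,"dx": 0,"dy": -0.006,"dz": 0,"wx": 0,"wy": 0,"wz": 0},{"grip": 0,"dx": 0,"dy": -0.004,"dz": 0,"wx": 0,"wy": 0,"wz": 0},{"grip": 0,"dx": 0,"dy": -0.004,"dz": 0,"wx": 0,"wy": 0,"wz": 0}]}}

```text
time_s: 5.8
position: [0.4839, 0.2602, 0.0301]
tcp_rot: [[-0.054, 0.999, -0.0], [0.999, 0.054, -0.002], [-0.002, -0.0, -1.0]]
wrist_force: [2.3, -8.2, 5.7]
opening: 0.009
```

Request:
{"op": "drive_tool", "data": {"rows": [{"grip": 0,"dx": 0,"dy": -0.003,"dz": 0,"wx": 0,"wy": 0,"wz": 0},{"grip": 0,"dx": 0,"dy": -0.003,"dz": 0,"wx": 0,"wy": 0,"wz": 0},{"grip": 0,"dx": 0,"dy": -0.003,"dz": 0,"wx": 0,"wy": 0,"wz": 0},{"grip": 0,"dx": 0,"dy": -0.003,"dz": 0,"wx": 0,"wy": 0,"wz": 0},{"grip": 0,"dx": 0,"dy": -0.002,"dz": 0,"wx": 0,"wy": 0,"wz": 0},{"grip": 0,"dx": 0,"dy": -0.002,"dz": 0,"wx": 0,"wy": 0,"wz": 0},{"grip": 0,"dx": 0,"dy": 0,"dz": 0,"wx": 0,"wy": 0,"wz": 0},{"grip": 0,"dx": 0,"dy": 0,"dz": 0,"wx": 0,"wy": 0,"wz": 0}]}}

```text
time_s: 6.6
position: [0.4703, 0.2595, 0.0301]
tcp_rot: [[-0.054, 0.999, 0.004], [0.999, 0.054, -0.001], [-0.001, 0.004, -1.0]]
wrist_force: [4.5, -8.3, 3.4]
opening: 0.009
```

Request:
{"op": "drive_tool", "data": {"rows": [{"grip": 0,"dx": 0,"dy": -0.002,"dz": 0,"wx": 0,"wy": 0,"wz": 0},{"grip": 0,"dx": 0,"dy": -0.002,"dz": 0,"wx": 0,"wy": 0,"wz": 0},{"grip": 0,"dx": 0,"dy": -0.002,"dz": 0,"wx": 0,"wy": 0,"wz": 0},{"grip": 0,"dx": 0,"dy": 0,"dz": 0,"wx": 0,"wy": 0,"wz": 0},{"grip": 0,"dx": 0,"dy": 0,"dz": 0,"wx": 0,"wy": 0,"wz": 0},{"grip": 0,"dx": 0,"dy": 0,"dz": 0,"wx": 0,"wy": 0,"wz": 0},{"grip": 0,"dx": 0,"dy": 0,"dz": 0,"wx": 0,"wy": 0,"wz": 0},{"grip": 0,"dx": 0,"dy": 0,"dz": 0,"wx": 0,"wy": 0,"wz": 0}]}}

```text
time_s: 7.4
position: [0.4704, 0.2596, 0.0302]
tcp_rot: [[-0.054, 0.998, 0.016], [0.999, 0.054, 0.001], [0.0, 0.016, -1.0]]
wrist_force: [14.0, -12.9, -4.9]
opening: 0.0089
```

The drawer is at its stop (force rose without motion). I'll release, lift and turn the tool back to about 3°.

Request:
{"op": "drive_tool", "data": {"rows": [{"grip": 0.33,"dx": 0,"dy": 0.004,"dz": 0,"wx": 0,"wy": 0,"wz": 0},{"grip": 0.33,"dx": 0,"dy": 0,"dz": 0,"wx": 0,"wy": 0,"wz": 0},{"grip": 0.33,"dx": 0,"dy": 0,"dz": 0,"wx": 0,"wy": 0,"wz": 0},{"grip": 0.33,"dx": 0,"dy": 0,"dz": -0.03,"wx": 0,"wy": 0,"wz": 0},{"grip": 0.33,"dx": 0,"dy": 0,"dz": -0.04,"wx": 0,"wy": 0,"wz": 0},{"grip": 0.4,"dx": 0,"dy": 0,"dz": -0.05,"wx": 0,"wy": 0,"wz": 0},{"grip": 0.5,"dx": 0,"dy": 0,"dz": -0.05,"wx": 0,"wy": 0,"wz": 0},{"grip": 0.6,"dx": 0,"dy": 0,"dz": -0.05,"wx": 0,"wy": 0,"wz": 0.07}]}}

```text
time_s: 8.2
position: [0.4644, 0.2608, 0.2508]
tcp_rot: [[0.018, 1.0, -0.003], [1.0, -0.018, 0.0], [0.0, -0.003, -1.0]]
wrist_force: [0.6, -0.7, -1.0]
opening: 0.0507
```

Request:
{"op": "drive_tool", "data": {"rows": [{"grip": 0.75,"dx": 0,"dy": 0,"dz": 0,"wx": 0,"wy": 0,"wz": 0.145},{"grip": 0.75,"dx": 0,"dy": 0,"dz": 0,"wx": 0,"wy": 0,"wz": 0.145},{"grip": 0.75,"dx": 0,"dy": 0,"dz": 0,"wx": 0,"wy": 0,"wz": 0.145},{"grip": 0.75,"dx": 0,"dy": 0,"dz": 0,"wx": 0,"wy": 0,"wz": 0.145},{"grip": 0.75,"dx": 0,"dy": 0,"dz": 0,"wx": 0,"wy": 0,"wz": 0.145},{"grip": 0.75,"dx": 0,"dy": 0,"dz": 0,"wx": 0,"wy": 0,"wz": 0.145},{"grip": 0.75,"dx": 0,"dy": 0,"dz": 0,"wx": 0,"wy": 0,"wz": 0.145},{"grip": 0.75,"dx": 0,"dy": 0,"dz": 0,"wx": 0,"wy": 0,"wz": 0.145}]}}

```text
time_s: 9.0
position: [0.4646, 0.2609, 0.2487]
tcp_rot: [[0.925, 0.379, -0.003], [0.379, -0.925, -0.0], [-0.002, -0.001, -1.0]]
wrist_force: [0.2, 1.0, -0.1]
opening: 0.0642
```

Request:
{"op": "drive_tool", "data": {"rows": [{"grip": 0.75,"dx": 0,"dy": 0,"dz": 0,"wx": 0,"wy": 0,"wz": 0.145},{"grip": 0.75,"dx": 0,"dy": 0,"dz": 0,"wx": 0,"wy": 0,"wz": 0.145},{"grip": 0.75,"dx": 0,"dy": 0.03,"dz": 0,"wx": 0,"wy": 0,"wz": 0.05},{"grip": 0.75,"dx": 0,"dy": 0.04,"dz": 0,"wx": 0,"wy": 0,"wz": 0},{"grip": 0.75,"dx": 0,"dy": 0.04,"dz": 0,"wx": 0,"wy": 0,"wz": 0},{"grip": 0.75,"dx": 0,"dy": 0.04,"dz": 0,"wx": 0,"wy": 0,"wz": 0},{"grip": 0.75,"dx": 0,"dy": 0.03,"dz": 0,"wx": 0,"wy": 0,"wz": 0},{"grip": 0.75,"dx": 0,"dy": 0,"dz": 0,"wx": 0,"wy": 0,"wz": 0}]}}

```text
time_s: 9.8
position: [0.4767, 0.0787, 0.2489]
tcp_rot: [[0.999, 0.05, -0.002], [0.05, -0.999, -0.0], [-0.002, 0.0, -1.0]]
wrist_force: [-0.5, 1.0, 0.4]
opening: 0.0641
```

```bash
cat >> h.py <<'E'
def tubs(im,W):
    m=cv2.inRange(cv2.cvtColor(im,cv2.COLOR_RGB2HSV),(24,120,90),(34,255,255)); n,l,s,c=cv2.connectedComponentsWithStats(m)
    for i in range(1,n):
        if s[i,4]>60:
            P=W[l==i]; (x,y),r=cv2.minEnclosingCircle(P[~np.isnan(P[:,0]),:2].astype(np.float32)); print('tub',c[i].round(),s[i,4],np.nanmedian(P,0).round(4),'circ %.4f %.4f r%.4f'%(x,y,r))
E
python3 - <<'E'
from h import *
im,dd,c=shot('top','top1'); W=world(c,dd); np.save('top1.npy',W); tubs(im,W)
P=W[40:240,150:290].reshape(-1,3)
for z0,z1 in((.018,.028),(.060,.066),(.069,.076),(.08,.09)):
    Q=P[(P[:,2]>z0)&(P[:,2]<z1)]; print(z0,len(Q),cv2.minAreaRect(Q[:,:2].astype(np.float32)),Q.min(0),Q.max(0))
d(.633,.0163,.15,3)
im,dd,c=shot('wrist','w3');W=world(c,dd);tubs(im,W)
E
```

```text
tub [326. 154.] 194 [0.6332 0.0163 0.0306] circ 0.6363 0.0172 r0.0233
tub [332. 191.] 64 [0.5371 0.0017 0.0302] circ 0.5181 0.0090 r0.0362
tub [310. 226.] 81 [0.4482 0.059  0.0303] circ 0.4477 0.0581 r0.0179
tub [351. 233.] 192 [ 0.4295 -0.0452  0.0299] circ 0.4311 -0.0467 r0.0207
0.018 3650 ((0.6815627813339233, 0.27399134635925293), (0.3586592972278595, 0.23957641422748566), 3.439924716949463) [0.49725864 0.15361263 0.01800515] [0.86774191 0.3927426  0.02799958]
0.06 326 ((0.686050295829773, 0.27259162068367004), (0.3682284951210022, 0.23595429956912994), 3.2388551235198975) [0.49693969 0.15493664 0.06001256] [0.876478   0.38929926 0.06597053]
0.069 390 ((0.6812317371368408, 0.27457213401794434), (0.3585309386253357, 0.2407735139131546), 3.4282357692718506) [0.49639687 0.15391355 0.06904823] [0.86737382 0.39394522 0.07594711]
0.08 7307 ((0.7703903317451477, 0.2793319821357727), (0.2084120661020279, 0.239935502409935), 3.237034797668457) [0.66021022 0.15508464 0.08000569] [0.87934347 0.4036615  0.0899961 ]
t9.8 pos [0.4766 0.0802 0.2489] yaw 2.92 tilt [-0.0018  0.0009] open 0.0641 F [-0.   0.5  0.1]
 wz -0.0013 then dx 0.1529 dy 0.0720 dz 0.0989
tub [386.  36.] 727 [0.6328 0.0114 0.0306] circ 0.6396 0.0179 r0.0238
tub [377. 127.] 928 [0.5394 0.0122 0.0303] circ 0.5395 0.0083 r0.0234
tub [339. 200.] 769 [0.451  0.0497 0.0303] circ 0.4464 0.0473 r0.0241
tub [414. 217.] 738 [ 0.4336 -0.0448  0.0303] circ 0.4269 -0.0477 r0.0263
tub [507. 268.] 66 [ 0.3623 -0.1871  0.0107] circ 0.3619 -0.1878 r0.0068
```

View pics/top1.png

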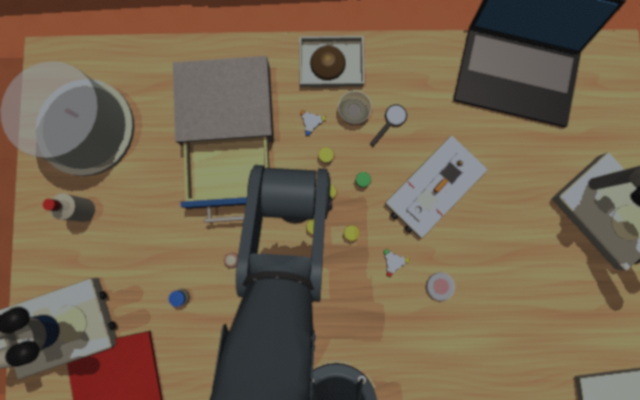

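The drawer is open: its tray is at (226,170) and the tubs are undisturbed. Drawer floor centre is about (0.610, 0.270) at yaw 3.2°. First tub: (0.633, 0.015).

Request:
{"op": "drive_tool", "data": {"rows": [{"grip": 0.75,"dx": 0.025,"dy": 0.012,"dz": 0.01,"wx": 0,"wy": 0,"wz": 0},{"grip": 0.75,"dx": 0.032,"dy": 0.015,"dz": 0.03,"wx": 0,"wy": 0,"wz": 0},{"grip": 0.75,"dx": 0.032,"dy": 0.015,"dz": 0.03,"wx": 0,"wy": 0,"wz": 0},{"grip": 0.75,"dx": 0.032,"dy": 0.015,"dz": 0.03,"wx": 0,"wy": 0,"wz": 0},{"grip": 0.75,"dx": 0.032,"dy": 0.015,"dz": 0.02,"wx": 0,"wy": 0,"wz": 0},{"grip": 0.75,"dx": 0,"dy": 0.002,"dz": 0,"wx": 0,"wy": 0,"wz": 0},{"grip": 0.75,"dx": 0,"dy": 0,"dz": 0,"wx": 0,"wy": 0,"wz": 0},{"grip": 0.75,"dx": 0,"dy": 0,"dz": 0,"wx": 0,"wy": 0,"wz": 0}]}}

```text
time_s: 10.7
position: [0.6332, 0.0169, 0.1297]
tcp_rot: [[0.998, 0.055, -0.001], [0.055, -0.998, 0.001], [-0.001, -0.001, -1.0]]
wrist_force: [-1.0, -0.5, 0.9]
opening: 0.0639
```

```bash
python3 - <<'E'
from h import *
d(.633,.014,.004,3)
im,dd,c=shot('wrist','w4');W=world(c,dd);tubs(im,W)
R=cv2.Rodrigues(np.array(c['rvec']))[0]; print('cam',(-R.T@np.array(c['tvec']).ravel()).round(3))
im,dd,c=shot('top');tubs(im,world(c,dd))
E
```

```text
t10.7 pos [0.6332 0.0169 0.1297] yaw 3.18 tilt [-0.0011  0.0007] open 0.0639 F [-1.  -0.5  0.9]
 wz 0.0031 then dx -0.0004 dy 0.0029 dz 0.1257
tub [315.  72.] 221 [0.7373 0.0226 0.0106] circ 0.7378 0.0226 r0.0074
tub [315. 201.] 1704 [0.6365 0.0172 0.0304] circ 0.6308 0.0179 r0.0247
tub [315. 304.] 1243 [0.5412 0.0119 0.0303] circ 0.5290 0.0094 r0.0302
cam [0.699 0.02  0.273]
```

View pics/w4.png

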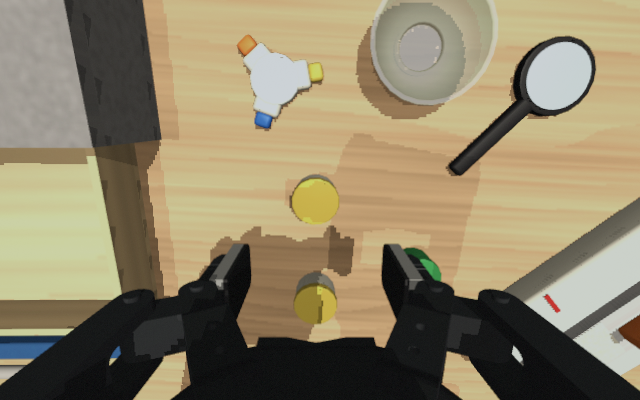

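The wrist view shows tub 1 at (315,201), centred between the jaws, with the next tub at (315,304). I'll grasp it.

Request:
{"op": "drive_tool", "data": {"rows": [{"grip": 0.75,"dx": 0.001,"dy": 0,"dz": 0.02,"wx": 0,"wy": 0,"wz": 0},{"grip": 0.75,"dx": 0,"dy": 0,"dz": 0.03,"wx": 0,"wy": 0,"wz": 0},{"grip": 0.75,"dx": 0,"dy": 0,"dz": 0.03,"wx": 0,"wy": 0,"wz": 0},{"grip": 0.75,"dx": 0,"dy": 0,"dz": 0.025,"wx": 0,"wy": 0,"wz": 0},{"grip": 0.75,"dx": 0,"dy": 0,"dz": 0.015,"wx": 0,"wy": 0,"wz": 0},{"grip": 0.75,"dx": 0,"dy": 0,"dz": 0.004,"wx": 0,"wy": 0,"wz": 0},{"grip": 0,"dx": 0,"dy": 0,"dz": 0,"wx": 0,"wy": 0,"wz": 0},{"grip": 0,"dx": 0,"dy": 0,"dz": 0,"wx": 0,"wy": 0,"wz": 0}]}}

```text
time_s: 11.6
position: [0.6364, 0.0153, 0.0071]
tcp_rot: [[0.999, 0.054, 0.002], [0.054, -0.999, -0.0], [0.002, 0.0, -1.0]]
wrist_force: [-0.4, -0.2, 0.6]
opening: 0.038
```

Request:
{"op": "drive_tool", "data": {"rows": [{"grip": 0,"dx": 0,"dy": 0,"dz": 0,"wx": 0,"wy": 0,"wz": 0},{"grip": 0,"dx": 0,"dy": 0,"dz": 0,"wx": 0,"wy": 0,"wz": 0},{"grip": 0,"dx": 0,"dy": 0,"dz": -0.02,"wx": 0,"wy": 0,"wz": 0},{"grip": 0,"dx": 0,"dy": 0,"dz": -0.03,"wx": 0,"wy": 0,"wz": 0},{"grip": 0,"dx": 0,"dy": 0,"dz": -0.04,"wx": 0,"wy": 0,"wz": 0},{"grip": 0,"dx": 0,"dy": 0,"dz": -0.03,"wx": 0,"wy": 0,"wz": 0},{"grip": 0,"dx": 0,"dy": -0.03,"dz": -0.01,"wx": 0,"wy": 0,"wz": 0},{"grip": 0,"dx": 0,"dy": -0.03,"dz": 0,"wx": 0,"wy": 0,"wz": 0}]}}

```text
time_s: 12.4
position: [0.6341, 0.0747, 0.1386]
tcp_rot: [[0.999, 0.051, 0.006], [0.051, -0.999, -0.0], [0.006, 0.001, -1.0]]
wrist_force: [0.5, -0.1, -1.0]
opening: 0.038
```

```bash
python3 - <<'E'
from h import *
d(.6276,.226,.135,3.2)
E
```

```text
t12.4 pos [0.6341 0.0747 0.1386] yaw 2.95 tilt [ 0.0062 -0.0003] open 0.0380 F [ 0.5 -0.1 -1. ]
 wz -0.0044 then dx 0.0020 dy -0.1514 dz 0.0036
```

Request:
{"op": "drive_tool", "data": {"rows": [{"grip": 0,"dx": 0,"dy": -0.035,"dz": 0,"wx": 0,"wy": 0,"wz": 0},{"grip": 0,"dx": 0,"dy": -0.035,"dz": 0,"wx": 0,"wy": 0,"wz": 0},{"grip": 0,"dx": 0,"dy": -0.035,"dz": 0,"wx": 0,"wy": 0,"wz": 0},{"grip": 0,"dx": 0.001,"dy": -0.03,"dz": 0,"wx": 0,"wy": 0,"wz": 0},{"grip": 0,"dx": 0.001,"dy": -0.016,"dz": 0,"wx": 0,"wy": 0,"wz": 0},{"grip": 0,"dx": 0,"dy": 0,"dz": 0.02,"wx": 0,"wy": 0,"wz": 0},{"grip": 0,"dx": 0,"dy": 0,"dz": 0.025,"wx": 0,"wy": 0,"wz": 0},{"grip": 0,"dx": 0,"dy": 0,"dz": 0.02,"wx": 0,"wy": 0,"wz": 0}]}}

```text
time_s: 13.2
position: [0.6259, 0.2256, 0.0695]
tcp_rot: [[0.999, 0.054, -0.0], [0.054, -0.999, -0.001], [-0.0, 0.001, -1.0]]
wrist_force: [-1.0, -0.5, -0.2]
opening: 0.0379
```

```bash
python3 - <<'E'
from h import *
d(.6276,.226,.031,3.2)
im,dd,c=shot('wrist','w5')
E
```

```text
t13.2 pos [0.6259 0.2256 0.0695] yaw 3.09 tilt [-0.0003 -0.0006] open 0.0379 F [-1.  -0.5 -0.2]
 wz -0.0018 then dx 0.0018 dy -0.0003 dz 0.0385
```

View pics/w5.png

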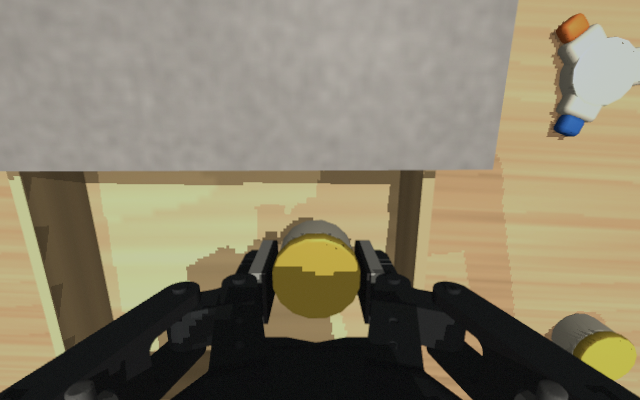

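Tub held at (316,275), clear of the drawer's right wall at (405,230) and the cabinet edge at row 170. I'll lower it, release it and go on to tub 2.

Request:
{"op": "drive_tool", "data": {"rows": [{"grip": 0,"dx": 0.002,"dy": 0,"dz": 0.02,"wx": 0,"wy": 0,"wz": 0},{"grip": 0,"dx": 0,"dy": 0,"dz": 0.013,"wx": 0,"wy": 0,"wz": 0},{"grip": 0,"dx": 0,"dy": 0,"dz": 0.006,"wx": 0,"wy": 0,"wz": 0},{"grip": 0,"dx": 0,"dy": 0,"dz": 0,"wx": 0,"wy": 0,"wz": 0},{"grip": 0.65,"dx": 0,"dy": 0,"dz": 0,"wx": 0,"wy": 0,"wz": 0},{"grip": 0.65,"dx": 0,"dy": 0,"dz": 0,"wx": 0,"wy": 0,"wz": 0},{"grip": 0.65,"dx": 0,"dy": 0,"dz": 0,"wx": 0,"wy": 0,"wz": 0},{"grip": 0.65,"dx": 0,"dy": 0,"dz": -0.02,"wx": 0,"wy": 0,"wz": 0}]}}

```text
time_s: 14.05
position: [0.6261, 0.2257, 0.0496]
tcp_rot: [[0.999, 0.054, -0.005], [0.054, -0.999, -0.001], [-0.005, 0.001, -1.0]]
wrist_force: [-0.7, -0.2, 0.5]
opening: 0.0556
```

Request:
{"op": "drive_tool", "data": {"rows": [{"grip": 0.65,"dx": 0,"dy": 0,"dz": -0.04,"wx": 0,"wy": 0,"wz": 0},{"grip": 0.65,"dx": 0,"dy": 0,"dz": -0.04,"wx": 0,"wy": 0,"wz": 0},{"grip": 0.75,"dx": -0.02,"dy": 0.04,"dz": 0,"wx": 0,"wy": 0,"wz": 0},{"grip": 0.75,"dx": -0.02,"dy": 0.042,"dz": 0,"wx": 0,"wy": 0,"wz": 0},{"grip": 0.75,"dx": -0.02,"dy": 0.042,"dz": 0,"wx": 0,"wy": 0,"wz": 0},{"grip": 0.75,"dx": -0.02,"dy": 0.042,"dz": 0,"wx": 0,"wy": 0,"wz": 0},{"grip": 0.75,"dx": -0.02,"dy": 0.042,"dz": 0,"wx": 0,"wy": 0,"wz": 0},{"grip": 0.75,"dx": 0,"dy": 0,"dz": 0,"wx": 0,"wy": 0,"wz": 0}]}}

```text
time_s: 14.85
position: [0.5374, 0.0087, 0.1319]
tcp_rot: [[0.999, 0.048, -0.002], [0.048, -0.999, -0.001], [-0.002, 0.001, -1.0]]
wrist_force: [0.6, -0.0, 0.5]
opening: 0.0643
```

```bash
python3 - <<'E'
from h import *
im,dd,c=shot('wrist','w6');W=world(c,dd);tubs(im,W)
im,dd,c=shot('top','top2');print('top');tubs(im,world(c,dd))
d(.5375,.0122,.004,3.1)
E
```

```text
tub [13. 70.] 1501 [0.6264 0.2156 0.0524] circ 0.6273 0.2236 r0.0197
tub [311. 201.] 1673 [0.5398 0.0118 0.0304] circ 0.5342 0.0125 r0.0249
tub [267. 294.] 1159 [0.4513 0.0482 0.0304] circ 0.4508 0.0489 r0.0198
tub [369. 314.] 1251 [ 0.435  -0.0454  0.0304] circ 0.4339 -0.0457 r0.0199
top
tub [244. 157.] 192 [0.6239 0.2251 0.0522] circ 0.6238 0.2255 r0.0200
t14.9 pos [0.5396 0.012  0.132 ] yaw 2.92 tilt [0.0013 0.0001] open 0.0643 F [ 0.5  0.3 -0.2]
 wz -0.0032 then dx -0.0021 dy -0.0003 dz 0.1280
```

Request:
{"op": "drive_tool", "data": {"rows": [{"grip": 0.75,"dx": -0.001,"dy": 0,"dz": 0.02,"wx": 0,"wy": 0,"wz": -0.003},{"grip": 0.75,"dx": 0,"dy": 0,"dz": 0.035,"wx": 0,"wy": 0,"wz": 0},{"grip": 0.75,"dx": 0,"dy": 0,"dz": 0.03,"wx": 0,"wy": 0,"wz": 0},{"grip": 0.75,"dx": 0,"dy": 0,"dz": 0.025,"wx": 0,"wy": 0,"wz": 0},{"grip": 0.75,"dx": 0,"dy": 0,"dz": 0.012,"wx": 0,"wy": 0,"wz": 0},{"grip": 0.75,"dx": 0,"dy": 0,"dz": 0.004,"wx": 0,"wy": 0,"wz": 0},{"grip": 0,"dx": 0,"dy": 0,"dz": 0,"wx": 0,"wy": 0,"wz": 0},{"grip": 0,"dx": 0,"dy": 0,"dz": 0,"wx": 0,"wy": 0,"wz": 0}]}}

```text
time_s: 15.75
position: [0.5394, 0.0132, 0.0066]
tcp_rot: [[0.998, 0.057, 0.002], [0.057, -0.998, -0.0], [0.002, 0.0, -1.0]]
wrist_force: [-0.4, 0.2, 0.7]
opening: 0.0379
```

Request:
{"op": "drive_tool", "data": {"rows": [{"grip": 0,"dx": 0,"dy": 0,"dz": 0,"wx": 0,"wy": 0,"wz": 0},{"grip": 0,"dx": 0,"dy": 0,"dz": 0,"wx": 0,"wy": 0,"wz": 0},{"grip": 0,"dx": 0,"dy": 0,"dz": -0.02,"wx": 0,"wy": 0,"wz": 0},{"grip": 0,"dx": 0,"dy": 0,"dz": -0.03,"wx": 0,"wy": 0,"wz": 0},{"grip": 0,"dx": 0,"dy": 0,"dz": -0.04,"wx": 0,"wy": 0,"wz": 0},{"grip": 0,"dx": 0,"dy": 0,"dz": -0.035,"wx": 0,"wy": 0,"wz": 0},{"grip": 0,"dx": 0.01,"dy": -0.03,"dz": -0.01,"wx": 0,"wy": 0,"wz": 0},{"grip": 0,"dx": 0.01,"dy": -0.03,"dz": 0,"wx": 0,"wy": 0,"wz": 0}]}}

```text
time_s: 16.55
position: [0.5568, 0.0738, 0.1435]
tcp_rot: [[0.999, 0.054, 0.006], [0.054, -0.999, -0.0], [0.006, 0.001, -1.0]]
wrist_force: [0.3, -0.2, -0.3]
opening: 0.0377
```

Request:
{"op": "drive_tool", "data": {"rows": [{"grip": 0,"dx": 0.014,"dy": -0.04,"dz": 0,"wx": 0,"wy": 0,"wz": 0},{"grip": 0,"dx": 0.014,"dy": -0.04,"dz": 0,"wx": 0,"wy": 0,"wz": 0},{"grip": 0,"dx": 0.014,"dy": -0.04,"dz": 0,"wx": 0,"wy": 0,"wz": 0},{"grip": 0,"dx": 0.014,"dy": -0.04,"dz": 0,"wx": 0,"wy": 0,"wz": 0},{"grip": 0,"dx": 0.014,"dy": -0.04,"dz": 0,"wx": 0,"wy": 0,"wz": 0},{"grip": 0,"dx": 0.01,"dy": -0.039,"dz": 0,"wx": 0,"wy": 0,"wz": 0},{"grip": 0,"dx": 0,"dy": 0,"dz": 0.02,"wx": 0,"wy": 0,"wz": 0},{"grip": 0,"dx": 0,"dy": 0,"dz": 0.03,"wx": 0,"wy": 0,"wz": 0}]}}

```text
time_s: 17.35
position: [0.6229, 0.3196, 0.0923]
tcp_rot: [[0.998, 0.059, 0.006], [0.059, -0.998, 0.002], [0.006, -0.002, -1.0]]
wrist_force: [0.7, -0.5, -1.0]
opening: 0.0381
```

```bash
python3 - <<'E'
from h import *
d(.6224,.3158,.031,3.2)
E
```

```text
t17.4 pos [0.6229 0.3196 0.0923] yaw 3.40 tilt [0.0061 0.0019] open 0.0381 F [ 0.7 -0.5 -1. ]
 wz 0.0036 then dx -0.0007 dy 0.0037 dz 0.0613
```

Request:
{"op": "drive_tool", "data": {"rows": [{"grip": 0,"dx": 0,"dy": 0.001,"dz": 0.025,"wx": 0,"wy": 0,"wz": 0},{"grip": 0,"dx": 0,"dy": 0,"dz": 0.02,"wx": 0,"wy": 0,"wz": 0},{"grip": 0,"dx": 0,"dy": 0,"dz": 0.011,"wx": 0,"wy": 0,"wz": 0},{"grip": 0,"dx": 0,"dy": 0,"dz": 0.005,"wx": 0,"wy": 0,"wz": 0},{"grip": 0,"dx": 0,"dy": 0,"dz": 0,"wx": 0,"wy": 0,"wz": 0},{"grip": 0.65,"dx": 0,"dy": 0,"dz": 0,"wx": 0,"wy": 0,"wz": 0},{"grip": 0.65,"dx": 0,"dy": 0,"dz": 0,"wx": 0,"wy": 0,"wz": 0},{"grip": 0.65,"dx": 0,"dy": 0,"dz": 0,"wx": 0,"wy": 0,"wz": 0}]}}

```text
time_s: 18.15
position: [0.6218, 0.3163, 0.0302]
tcp_rot: [[0.998, 0.057, 0.001], [0.057, -0.998, 0.0], [0.001, -0.0, -1.0]]
wrist_force: [-0.9, 0.9, 0.4]
opening: 0.0553
```

Request:
{"op": "drive_tool", "data": {"rows": [{"grip": 0.65,"dx": 0,"dy": 0,"dz": -0.02,"wx": 0,"wy": 0,"wz": 0},{"grip": 0.65,"dx": 0,"dy": 0,"dz": -0.04,"wx": 0,"wy": 0,"wz": 0},{"grip": 0.65,"dx": 0,"dy": 0,"dz": -0.04,"wx": 0,"wy": 0,"wz": 0},{"grip": 0.75,"dx": -0.031,"dy": 0.036,"dz": 0,"wx": 0,"wy": 0,"wz": 0},{"grip": 0.75,"dx": -0.031,"dy": 0.037,"dz": 0,"wx": 0,"wy": 0,"wz": 0},{"grip": 0.75,"dx": -0.031,"dy": 0.037,"dz": 0,"wx": 0,"wy": 0,"wz": 0},{"grip": 0.75,"dx": -0.031,"dy": 0.037,"dz": 0,"wx": 0,"wy": 0,"wz": 0},{"grip": 0.75,"dx": -0.031,"dy": 0.037,"dz": 0,"wx": 0,"wy": 0,"wz": 0}]}}

```text
time_s: 18.95
position: [0.4761, 0.1225, 0.13]
tcp_rot: [[0.998, 0.058, 0.002], [0.058, -0.998, -0.0], [0.002, 0.0, -1.0]]
wrist_force: [0.6, 0.0, 0.3]
opening: 0.064
```

Request:
{"op": "drive_tool", "data": {"rows": [{"grip": 0.75,"dx": -0.02,"dy": 0.037,"dz": 0,"wx": 0,"wy": 0,"wz": 0},{"grip": 0.75,"dx": -0.011,"dy": 0.037,"dz": 0,"wx": 0,"wy": 0,"wz": 0},{"grip": 0.75,"dx": 0,"dy": 0,"dz": 0,"wx": 0,"wy": 0,"wz": 0},{"grip": 0.75,"dx": 0,"dy": 0,"dz": 0,"wx": 0,"wy": 0,"wz": 0},{"grip": 0.75,"dx": 0,"dy": 0,"dz": 0,"wx": 0,"wy": 0,"wz": 0},{"grip": 0.75,"dx": 0,"dy": 0,"dz": 0,"wx": 0,"wy": 0,"wz": 0},{"grip": 0.75,"dx": 0,"dy": 0,"dz": 0,"wx": 0,"wy": 0,"wz": 0},{"grip": 0.75,"dx": 0,"dy": 0,"dz": 0,"wx": 0,"wy": 0,"wz": 0}]}}

```text
time_s: 19.75
position: [0.4504, 0.0488, 0.1293]
tcp_rot: [[0.998, 0.058, 0.0], [0.058, -0.998, 0.0], [0.0, -0.0, -1.0]]
wrist_force: [-0.2, -0.1, 0.0]
opening: 0.0638
```

```bash
python3 - <<'E'
from h import *
im,dd,c=shot('wrist','w7');W=world(c,dd);tubs(im,W)
im,dd,c=shot('top','top3');print('top');tubs(im,world(c,dd))
d(.449,.049,.004,3.1)
E
```

```text
tub [315. 204.] 1701 [0.4511 0.0491 0.0304] circ 0.4451 0.0485 r0.0251
tub [426. 230.] 1598 [ 0.4338 -0.0453  0.0304] circ 0.4274 -0.0525 r0.0289
tub [554. 300.] 124 [ 0.3633 -0.1874  0.0106] circ 0.3618 -0.1869 r0.0068
top
tub [244. 157.] 192 [0.6245 0.2252 0.052 ] circ 0.6291 0.2280 r0.0250
tub [209. 160.] 189 [0.6176 0.3146 0.0519] circ 0.6225 0.3172 r0.0240
tub [351. 233.] 188 [ 0.4293 -0.0453  0.0306] circ 0.4282 -0.0360 r0.0286
t19.9 pos [0.4503 0.0485 0.1292] yaw 3.31 tilt [-0.0001  0.    ] open 0.0641 F [ 0.1 -0.4  1.3]
 wz 0.0037 then dx -0.0013 dy -0.0005 dz 0.1252
```

Request:
{"op": "drive_tool", "data": {"rows": [{"grip": 0.75,"dx": -0.001,"dy": 0,"dz": 0.02,"wx": 0,"wy": 0,"wz": 0},{"grip": 0.75,"dx": 0,"dy": 0,"dz": 0.035,"wx": 0,"wy": 0,"wz": 0},{"grip": 0.75,"dx": 0,"dy": 0,"dz": 0.03,"wx": 0,"wy": 0,"wz": 0},{"grip": 0.75,"dx": 0,"dy": 0,"dz": 0.025,"wx": 0,"wy": 0,"wz": 0},{"grip": 0.75,"dx": 0,"dy": 0,"dz": 0.01,"wx": 0,"wy": 0,"wz": 0},{"grip": 0.75,"dx": 0,"dy": 0,"dz": 0.003,"wx": 0,"wy": 0,"wz": 0},{"grip": 0,"dx": 0,"dy": 0,"dz": 0,"wx": 0,"wy": 0,"wz": 0},{"grip": 0,"dx": 0,"dy": 0,"dz": 0,"wx": 0,"wy": 0,"wz": 0}]}}

```text
time_s: 20.65
position: [0.4499, 0.048, 0.0074]
tcp_rot: [[0.998, 0.057, 0.002], [0.057, -0.998, -0.0], [0.002, 0.0, -1.0]]
wrist_force: [0.5, -0.9, 0.5]
opening: 0.0383
```

Request:
{"op": "drive_tool", "data": {"rows": [{"grip": 0,"dx": 0,"dy": 0,"dz": 0,"wx": 0,"wy": 0,"wz": 0},{"grip": 0,"dx": 0,"dy": 0,"dz": 0,"wx": 0,"wy": 0,"wz": 0},{"grip": 0,"dx": 0,"dy": 0,"dz": -0.02,"wx": 0,"wy": 0,"wz": 0},{"grip": 0,"dx": 0,"dy": 0,"dz": -0.03,"wx": 0,"wy": 0,"wz": 0},{"grip": 0,"dx": 0,"dy": 0,"dz": -0.04,"wx": 0,"wy": 0,"wz": 0},{"grip": 0,"dx": 0,"dy": 0,"dz": -0.035,"wx": 0,"wy": 0,"wz": 0},{"grip": 0,"dx": 0.02,"dy": -0.025,"dz": -0.01,"wx": 0,"wy": 0,"wz": 0},{"grip": 0,"dx": 0.02,"dy": -0.025,"dz": 0,"wx": 0,"wy": 0,"wz": 0}]}}

```text
time_s: 21.45
position: [0.4879, 0.1003, 0.1443]
tcp_rot: [[0.998, 0.055, 0.006], [0.055, -0.998, -0.0], [0.006, 0.001, -1.0]]
wrist_force: [0.2, 0.3, -1.4]
opening: 0.0379
```

Request:
{"op": "drive_tool", "data": {"rows": [{"grip": 0,"dx": 0.025,"dy": -0.03,"dz": 0,"wx": 0,"wy": 0,"wz": 0},{"grip": 0,"dx": 0.025,"dy": -0.03,"dz": 0,"wx": 0,"wy": 0,"wz": 0},{"grip": 0,"dx": 0.025,"dy": -0.03,"dz": 0,"wx": 0,"wy": 0,"wz": 0},{"grip": 0,"dx": 0.014,"dy": -0.026,"dz": 0,"wx": 0,"wy": 0,"wz": 0},{"grip": 0,"dx": 0,"dy": 0,"dz": 0,"wx": 0,"wy": 0,"wz": 0},{"grip": 0,"dx": 0,"dy": 0,"dz": 0.02,"wx": 0,"wy": 0,"wz": 0},{"grip": 0,"dx": 0,"dy": 0,"dz": 0.03,"wx": 0,"wy": 0,"wz": 0},{"grip": 0,"dx": 0,"dy": 0,"dz": 0,"wx": 0,"wy": 0,"wz": 0}]}}

```text
time_s: 22.25
position: [0.5646, 0.2197, 0.088]
tcp_rot: [[0.998, 0.057, -0.009], [0.057, -0.998, -0.002], [-0.009, 0.002, -1.0]]
wrist_force: [-1.1, -0.1, -0.4]
opening: 0.0382
```

```bash
python3 - <<'E'
from h import *
d(.5687,.2226,.031,3.2)
E
```

```text
t22.2 pos [0.5646 0.2197 0.088 ] yaw 3.24 tilt [-0.0094 -0.0021] open 0.0382 F [-1.1 -0.1 -0.4]
 wz 0.0007 then dx 0.0043 dy -0.0027 dz 0.0570
```

Request:
{"op": "drive_tool", "data": {"rows": [{"grip": 0,"dx": 0.002,"dy": -0.002,"dz": 0.02,"wx": 0,"wy": 0,"wz": 0},{"grip": 0,"dx": 0,"dy": 0,"dz": 0.02,"wx": 0,"wy": 0,"wz": 0},{"grip": 0,"dx": 0,"dy": 0,"dz": 0.012,"wx": 0,"wy": 0,"wz": 0},{"grip": 0,"dx": 0,"dy": 0,"dz": 0.005,"wx": 0,"wy": 0,"wz": 0},{"grip": 0,"dx": 0,"dy": 0,"dz": 0,"wx": 0,"wy": 0,"wz": 0},{"grip": 0.65,"dx": 0,"dy": 0,"dz": 0,"wx": 0,"wy": 0,"wz": 0},{"grip": 0.65,"dx": 0,"dy": 0,"dz": 0,"wx": 0,"wy": 0,"wz": 0},{"grip": 0.65,"dx": 0,"dy": 0,"dz": 0,"wx": 0,"wy": 0,"wz": 0}]}}

```text
time_s: 23.05
position: [0.5711, 0.2233, 0.0353]
tcp_rot: [[0.998, 0.057, 0.002], [0.057, -0.998, 0.0], [0.002, -0.0, -1.0]]
wrist_force: [0.0, -0.1, -0.3]
opening: 0.0559
```

Request:
{"op": "drive_tool", "data": {"rows": [{"grip": 0.65,"dx": 0,"dy": 0,"dz": -0.02,"wx": 0,"wy": 0,"wz": 0},{"grip": 0.65,"dx": 0,"dy": 0,"dz": -0.04,"wx": 0,"wy": 0,"wz": 0},{"grip": 0.65,"dx": 0,"dy": 0,"dz": -0.04,"wx": 0,"wy": 0,"wz": 0},{"grip": 0.75,"dx": -0.021,"dy": 0.037,"dz": 0,"wx": 0,"wy": 0,"wz": 0},{"grip": 0.75,"dx": -0.021,"dy": 0.037,"dz": 0,"wx": 0,"wy": 0,"wz": 0},{"grip": 0.75,"dx": -0.021,"dy": 0.037,"dz": 0,"wx": 0,"wy": 0,"wz": 0},{"grip": 0.75,"dx": -0.021,"dy": 0.037,"dz": 0,"wx": 0,"wy": 0,"wz": 0},{"grip": 0.75,"dx": -0.021,"dy": 0.037,"dz": 0,"wx": 0,"wy": 0,"wz": 0}]}}

```text
time_s: 23.85
position: [0.4757, 0.0313, 0.135]
tcp_rot: [[0.998, 0.058, 0.002], [0.058, -0.998, -0.0], [0.002, 0.0, -1.0]]
wrist_force: [0.3, -0.4, -0.1]
opening: 0.0642
```

Request:
{"op": "drive_tool", "data": {"rows": [{"grip": 0.75,"dx": -0.021,"dy": 0.037,"dz": 0,"wx": 0,"wy": 0,"wz": 0},{"grip": 0.75,"dx": -0.025,"dy": 0.037,"dz": 0,"wx": 0,"wy": 0,"wz": 0},{"grip": 0.75,"dx": 0,"dy": 0,"dz": 0,"wx": 0,"wy": 0,"wz": 0},{"grip": 0.75,"dx": 0,"dy": 0,"dz": 0,"wx": 0,"wy": 0,"wz": 0},{"grip": 0.75,"dx": 0,"dy": 0,"dz": 0,"wx": 0,"wy": 0,"wz": 0},{"grip": 0.75,"dx": 0,"dy": 0,"dz": 0,"wx": 0,"wy": 0,"wz": 0},{"grip": 0.75,"dx": 0,"dy": 0,"dz": 0,"wx": 0,"wy": 0,"wz": 0},{"grip": 0.75,"dx": 0,"dy": 0,"dz": 0,"wx": 0,"wy": 0,"wz": 0}]}}

```text
time_s: 24.65
position: [0.4348, -0.0431, 0.1343]
tcp_rot: [[0.998, 0.059, 0.0], [0.059, -0.998, 0.0], [0.0, -0.0, -1.0]]
wrist_force: [-0.4, -1.2, 0.4]
opening: 0.0639
```

```bash
python3 - <<'E'
from h import *
im,dd,c=shot('wrist','w8');W=world(c,dd);tubs(im,W)
im,dd,c=shot('top','top4');print('top');tubs(im,world(c,dd))
d(.432,-.045,.004,3.1)
E
```

```text
tub [318. 205.] 1617 [ 0.4339 -0.0458  0.0304] circ 0.4278 -0.0457 r0.0250
tub [459. 278.] 124 [ 0.3626 -0.1869  0.0105] circ 0.3583 -0.1878 r0.0044
top
tub [244. 161.] 402 [0.6143 0.2244 0.0519] circ 0.6156 0.2273 r0.0443
tub [209. 160.] 190 [0.6177 0.3152 0.0522] circ 0.6216 0.3167 r0.0227
t24.8 pos [ 0.4346 -0.0435  0.1343] yaw 3.33 tilt [0. 0.] open 0.0641 F [ 0.3  0.4 -0.6]
 wz 0.0040 then dx -0.0027 dy 0.0014 dz 0.1303
```

Request:
{"op": "drive_tool", "data": {"rows": [{"grip": 0.75,"dx": -0.002,"dy": 0.002,"dz": 0.02,"wx": 0,"wy": 0,"wz": 0},{"grip": 0.75,"dx": 0,"dy": 0,"dz": 0.035,"wx": 0,"wy": 0,"wz": 0},{"grip": 0.75,"dx": 0,"dy": 0,"dz": 0.035,"wx": 0,"wy": 0,"wz": 0},{"grip": 0.75,"dx": 0,"dy": 0,"dz": 0.025,"wx": 0,"wy": 0,"wz": 0},{"grip": 0.75,"dx": 0,"dy": 0,"dz": 0.01,"wx": 0,"wy": 0,"wz": 0},{"grip": 0.75,"dx": 0,"dy": 0,"dz": 0.003,"wx": 0,"wy": 0,"wz": 0},{"grip": 0,"dx": 0,"dy": 0,"dz": 0,"wx": 0,"wy": 0,"wz": 0},{"grip": 0,"dx": 0,"dy": 0,"dz": 0,"wx": 0,"wy": 0,"wz": 0}]}}

```text
time_s: 25.55
position: [0.4332, -0.0462, 0.0075]
tcp_rot: [[0.998, 0.057, 0.002], [0.057, -0.998, -0.001], [0.002, 0.001, -1.0]]
wrist_force: [0.3, 0.1, 1.5]
opening: 0.0381
```

Request:
{"op": "drive_tool", "data": {"rows": [{"grip": 0,"dx": 0,"dy": 0,"dz": 0,"wx": 0,"wy": 0,"wz": 0},{"grip": 0,"dx": 0,"dy": 0,"dz": 0,"wx": 0,"wy": 0,"wz": 0},{"grip": 0,"dx": 0,"dy": 0,"dz": -0.02,"wx": 0,"wy": 0,"wz": 0},{"grip": 0,"dx": 0,"dy": 0,"dz": -0.03,"wx": 0,"wy": 0,"wz": 0},{"grip": 0,"dx": 0,"dy": 0,"dz": -0.04,"wx": 0,"wy": 0,"wz": 0},{"grip": 0,"dx": 0,"dy": 0,"dz": -0.035,"wx": 0,"wy": 0,"wz": 0},{"grip": 0,"dx": 0.015,"dy": -0.035,"dz": -0.01,"wx": 0,"wy": 0,"wz": 0},{"grip": 0,"dx": 0.015,"dy": -0.035,"dz": 0,"wx": 0,"wy": 0,"wz": 0}]}}

```text
time_s: 26.35
position: [0.4604, 0.0252, 0.1441]
tcp_rot: [[0.999, 0.053, 0.006], [0.053, -0.999, -0.001], [0.006, 0.002, -1.0]]
wrist_force: [0.5, 0.1, -1.2]
opening: 0.0386
```

Request:
{"op": "drive_tool", "data": {"rows": [{"grip": 0,"dx": 0.018,"dy": -0.042,"dz": 0,"wx": 0,"wy": 0,"wz": 0},{"grip": 0,"dx": 0.018,"dy": -0.042,"dz": 0,"wx": 0,"wy": 0,"wz": 0},{"grip": 0,"dx": 0.018,"dy": -0.042,"dz": 0,"wx": 0,"wy": 0,"wz": 0},{"grip": 0,"dx": 0.018,"dy": -0.042,"dz": 0,"wx": 0,"wy": 0,"wz": 0},{"grip": 0,"dx": 0.018,"dy": -0.042,"dz": 0,"wx": 0,"wy": 0,"wz": 0},{"grip": 0,"dx": 0.018,"dy": -0.042,"dz": 0,"wx": 0,"wy": 0,"wz": 0},{"grip": 0,"dx": 0.012,"dy": -0.027,"dz": 0,"wx": 0,"wy": 0,"wz": 0},{"grip": 0,"dx": 0,"dy": 0,"dz": 0.01,"wx": 0,"wy": 0,"wz": 0}]}}

```text
time_s: 27.15
position: [0.5648, 0.3153, 0.1329]
tcp_rot: [[0.998, 0.061, 0.007], [0.061, -0.998, 0.003], [0.007, -0.003, -1.0]]
wrist_force: [0.7, -0.1, -0.3]
opening: 0.0382
```

```bash
python3 - <<'E'
from h import *
d(.5635,.3124,.031,3.2)
im,dd,c=shot('wrist','w9');W=world(c,dd);tubs(im,W)
E
```

```text
t27.1 pos [0.5648 0.3153 0.1329] yaw 3.49 tilt [0.0068 0.0033] open 0.0382 F [ 0.7 -0.1 -0.3]
 wz 0.0050 then dx -0.0015 dy 0.0028 dz 0.1019
tub [447. 124.] 2472 [0.6352 0.2263 0.0525] circ 0.6349 0.2259 r0.0199
tub [319. 136.] 2326 [0.6216 0.3157 0.0524] circ 0.6195 0.3145 r0.0216
tub [441. 180.] 2146 [0.5953 0.2235 0.0524] circ 0.5903 0.2194 r0.0257
tub [316. 272.] 4745 [0.569  0.3147 0.1558] circ 0.5296 0.3045 r0.0565
```

View pics/w9.png

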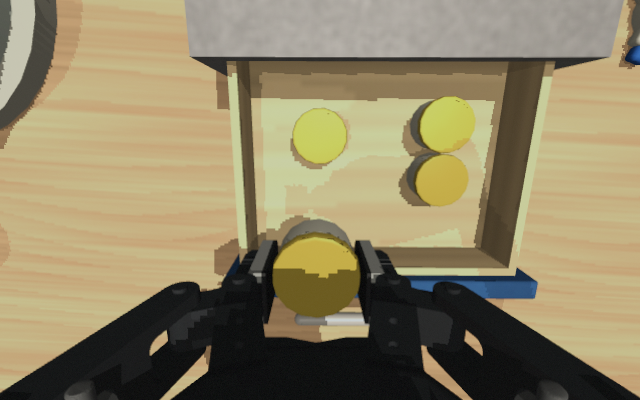

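All three placed tubs stand upright at (319,136), (447,124) and (441,180). One has been nudged next to its neighbour, still inside. The fourth is held over the free front-left spot, so I'll lower it.

Request:
{"op": "drive_tool", "data": {"rows": [{"grip": 0,"dx": 0,"dy": 0.001,"dz": 0.025,"wx": 0,"wy": 0,"wz": 0},{"grip": 0,"dx": 0,"dy": 0,"dz": 0.03,"wx": 0,"wy": 0,"wz": 0},{"grip": 0,"dx": 0,"dy": 0,"dz": 0.025,"wx": 0,"wy": 0,"wz": 0},{"grip": 0,"dx": 0,"dy": 0,"dz": 0.015,"wx": 0,"wy": 0,"wz": 0},{"grip": 0,"dx": 0,"dy": 0,"dz": 0.006,"wx": 0,"wy": 0,"wz": 0},{"grip": 0,"dx": 0,"dy": 0,"dz": 0,"wx": 0,"wy": 0,"wz": 0},{"grip": 0,"dx": 0,"dy": 0,"dz": 0,"wx": 0,"wy": 0,"wz": 0},{"grip": 0,"dx": 0,"dy": 0,"dz": 0,"wx": 0,"wy": 0,"wz": 0}]}}

```text
time_s: 28.0
position: [0.563, 0.3098, 0.0311]
tcp_rot: [[0.998, 0.057, 0.001], [0.057, -0.998, 0.0], [0.001, -0.0, -1.0]]
wrist_force: [0.6, 0.4, -0.5]
opening: 0.0382
```

Request:
{"op": "drive_tool", "data": {"rows": [{"grip": 0.65,"dx": 0,"dy": 0,"dz": 0,"wx": 0,"wy": 0,"wz": 0},{"grip": 0.65,"dx": 0,"dy": 0,"dz": 0,"wx": 0,"wy": 0,"wz": 0},{"grip": 0.65,"dx": 0,"dy": 0,"dz": 0,"wx": 0,"wy": 0,"wz": 0},{"grip": 0.65,"dx": 0,"dy": 0,"dz": -0.02,"wx": 0,"wy": 0,"wz": 0},{"grip": 0.65,"dx": 0,"dy": 0,"dz": -0.04,"wx": 0,"wy": 0,"wz": 0},{"grip": 0.65,"dx": 0,"dy": 0,"dz": -0.04,"wx": 0,"wy": 0,"wz": 0},{"grip": 0.65,"dx": -0.04,"dy": 0.01,"dz": -0.02,"wx": 0,"wy": 0,"wz": 0},{"grip": 0.65,"dx": -0.04,"dy": 0.01,"dz": 0,"wx": 0,"wy": 0,"wz": 0}]}}

```text
time_s: 28.8
position: [0.4864, 0.2862, 0.154]
tcp_rot: [[0.998, 0.057, 0.009], [0.057, -0.998, 0.003], [0.009, -0.003, -1.0]]
wrist_force: [-0.5, 0.6, -0.4]
opening: 0.0554
```

```bash
python3 - <<'E'
from h import *
im,dd,c=shot('wrist','w10');W=world(c,dd);tubs(im,W)
P=W.reshape(-1,3); P=P[(P[:,2]>.044)&(P[:,2]<.056)&(P[:,0]<.479)&(P[:,0]>.44)&(P[:,1]>.15)]
print('handle',len(P),np.median(P,0))
d(.47,.2625,.2,3.2)
E
```

```text
tub [282.  22.] 1938 [0.6208 0.3176 0.0526] circ 0.6258 0.3142 r0.0226
tub [418.  16.] 1113 [0.6301 0.2203 0.0525] circ 0.6361 0.2258 r0.0196
tub [410.  68.] 2019 [0.5947 0.2212 0.0525] circ 0.6012 0.2219 r0.0248
tub [291. 108.] 2082 [0.5625 0.3091 0.0524] circ 0.5613 0.3093 r0.0206
handle 1723 [0.47414459 0.2714333  0.05206131]
t28.9 pos [0.4726 0.2823 0.1506] yaw 3.32 tilt [-0.0121 -0.0041] open 0.0557 F [-8.3 -2.4 -2.2]
 wz 0.0021 then dx -0.0037 dy 0.0196 dz -0.0494
```

Request:
{"op": "drive_tool", "data": {"rows": [{"grip": 0,"dx": -0.025,"dy": 0.01,"dz": 0,"wx": 0,"wy": 0,"wz": 0},{"grip": 0,"dx": -0.025,"dy": 0.01,"dz": 0,"wx": 0,"wy": 0,"wz": 0},{"grip": 0,"dx": 0,"dy": 0.003,"dz": 0,"wx": 0,"wy": 0,"wz": 0},{"grip": 0,"dx": 0,"dy": 0,"dz": 0,"wx": 0,"wy": 0,"wz": 0},{"grip": 0,"dx": 0,"dy": 0,"dz": 0,"wx": 0,"wy": 0,"wz": 0},{"grip": 0,"dx": 0,"dy": 0,"dz": 0,"wx": 0,"wy": 0,"wz": 0},{"grip": 0,"dx": 0,"dy": 0,"dz": 0,"wx": 0,"wy": 0,"wz": 0},{"grip": 0,"dx": 0,"dy": 0,"dz": 0,"wx": 0,"wy": 0,"wz": 0}]}}

```text
time_s: 29.65
position: [0.4357, 0.2597, 0.1502]
tcp_rot: [[0.998, 0.057, 0.0], [0.057, -0.998, 0.0], [0.0, -0.0, -1.0]]
wrist_force: [-0.5, 0.1, -0.3]
opening: 0.0002
```

```bash
python3 - <<'E'
from h import *
im,dd,c=shot('wrist','w11');W=world(c,dd)
P=W.reshape(-1,3); P=P[(P[:,2]>.044)&(P[:,2]<.056)&(P[:,0]<.479)&(P[:,0]>.44)&(P[:,1]>.15)]
print('handle',len(P),np.median(P,0),P.min(0),P.max(0))
d(.433,.26,.033,3.2)
E
```

```text
handle 2097 [0.47341515 0.26896752 0.05211895] [0.46484334 0.19798684 0.04657545] [0.47899951 0.32730627 0.05483635]
t29.7 pos [0.4355 0.2596 0.1502] yaw 3.25 tilt [ 0. -0.] open 0.0003 F [-0.2 -0.8 -0.9]
 wz 0.0009 then dx -0.0025 dy -0.0005 dz 0.1172
```

View pics/w11.png

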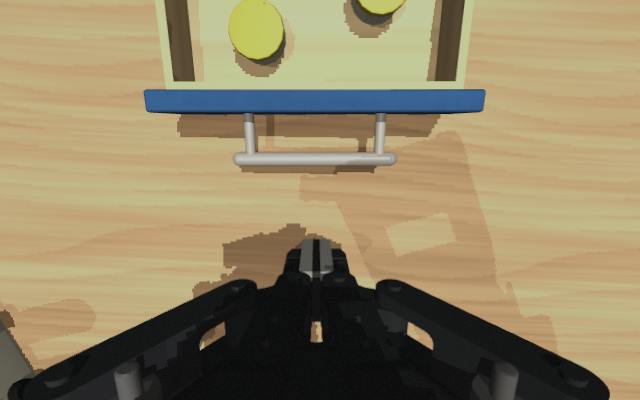

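The handle is at (315,158), directly ahead of the closed fingertips at (316,245). I'll go down and push.

Request:
{"op": "drive_tool", "data": {"rows": [{"grip": 0,"dx": -0.002,"dy": 0,"dz": 0.03,"wx": 0,"wy": 0,"wz": 0},{"grip": 0,"dx": 0,"dy": 0,"dz": 0.035,"wx": 0,"wy": 0,"wz": 0},{"grip": 0,"dx": 0,"dy": 0,"dz": 0.03,"wx": 0,"wy": 0,"wz": 0},{"grip": 0,"dx": 0,"dy": 0,"dz": 0.018,"wx": 0,"wy": 0,"wz": 0},{"grip": 0,"dx": 0.004,"dy": 0,"dz": 0,"wx": 0,"wy": 0,"wz": 0},{"grip": 0,"dx": 0.006,"dy": 0,"dz": 0,"wx": 0,"wy": 0,"wz": 0},{"grip": 0,"dx": 0.006,"dy": 0,"dz": 0,"wx": 0,"wy": 0,"wz": 0},{"grip": 0,"dx": 0.006,"dy": 0,"dz": 0,"wx": 0,"wy": 0,"wz": 0}]}}

```text
time_s: 30.5
position: [0.4568, 0.261, 0.0386]
tcp_rot: [[0.998, 0.057, 0.003], [0.057, -0.998, 0.001], [0.003, -0.001, -1.0]]
wrist_force: [-4.9, 0.6, 1.6]
opening: 0.0003
```

Request:
{"op": "drive_tool", "data": {"rows": [{"grip": 0,"dx": 0.007,"dy": 0,"dz": 0,"wx": 0,"wy": 0,"wz": 0},{"grip": 0,"dx": 0.008,"dy": 0,"dz": 0,"wx": 0,"wy": 0,"wz": 0},{"grip": 0,"dx": 0.01,"dy": 0,"dz": 0,"wx": 0,"wy": 0,"wz": 0},{"grip": 0,"dx": 0.01,"dy": 0,"dz": 0,"wx": 0,"wy": 0,"wz": 0},{"grip": 0,"dx": 0.01,"dy": 0,"dz": 0,"wx": 0,"wy": 0,"wz": 0},{"grip": 0,"dx": 0.01,"dy": 0,"dz": 0,"wx": 0,"wy": 0,"wz": 0},{"grip": 0,"dx": 0.01,"dy": 0,"dz": 0,"wx": 0,"wy": 0,"wz": 0},{"grip": 0,"dx": 0.01,"dy": 0,"dz": 0,"wx": 0,"wy": 0,"wz": 0}]}}

```text
time_s: 31.3
position: [0.531, 0.2649, 0.0373]
tcp_rot: [[0.998, 0.057, -0.0], [0.057, -0.998, -0.0], [-0.0, -0.0, -1.0]]
wrist_force: [-1.1, 0.1, 0.5]
opening: 0.0001
```

Request:
{"op": "drive_tool", "data": {"rows": [{"grip": 0,"dx": 0.01,"dy": 0,"dz": 0,"wx": 0,"wy": 0,"wz": 0},{"grip": 0,"dx": 0.01,"dy": 0,"dz": 0,"wx": 0,"wy": 0,"wz": 0},{"grip": 0,"dx": 0.01,"dy": 0,"dz": 0,"wx": 0,"wy": 0,"wz": 0},{"grip": 0,"dx": 0.01,"dy": 0,"dz": 0,"wx": 0,"wy": 0,"wz": 0},{"grip": 0,"dx": 0.009,"dy": 0,"dz": 0,"wx": 0,"wy": 0,"wz": 0},{"grip": 0,"dx": 0.008,"dy": 0,"dz": 0,"wx": 0,"wy": 0,"wz": 0},{"grip": 0,"dx": 0.006,"dy": 0,"dz": 0,"wx": 0,"wy": 0,"wz": 0},{"grip": 0,"dx": 0.004,"dy": 0,"dz": 0,"wx": 0,"wy": 0,"wz": 0}]}}

```text
time_s: 32.1
position: [0.5976, 0.2687, 0.0372]
tcp_rot: [[0.998, 0.057, 0.0], [0.057, -0.998, 0.0], [0.0, -0.0, -1.0]]
wrist_force: [-1.0, 0.6, 0.6]
opening: -0.0002
```

Request:
{"op": "drive_tool", "data": {"rows": [{"grip": 0,"dx": 0.003,"dy": 0,"dz": 0,"wx": 0,"wy": 0,"wz": 0},{"grip": 0,"dx": 0.003,"dy": 0,"dz": 0,"wx": 0,"wy": 0,"wz": 0},{"grip": 0,"dx": 0.002,"dy": 0,"dz": 0,"wx": 0,"wy": 0,"wz": 0},{"grip": 0,"dx": 0.002,"dy": 0,"dz": 0,"wx": 0,"wy": 0,"wz": 0},{"grip": 0,"dx": 0,"dy": 0,"dz": 0,"wx": 0,"wy": 0,"wz": 0},{"grip": 0,"dx": 0,"dy": 0,"dz": 0,"wx": 0,"wy": 0,"wz": 0},{"grip": 0,"dx": 0,"dy": 0,"dz": 0,"wx": 0,"wy": 0,"wz": 0},{"grip": 0,"dx": 0,"dy": 0,"dz": 0,"wx": 0,"wy": 0,"wz": 0}]}}

```text
time_s: 32.9
position: [0.6033, 0.269, 0.0372]
tcp_rot: [[0.998, 0.057, -0.008], [0.057, -0.998, -0.001], [-0.008, 0.001, -1.0]]
wrist_force: [-6.7, -0.9, 4.9]
opening: -0.0001
```

Request:
{"op": "drive_tool", "data": {"rows": [{"grip": 0,"dx": 0.003,"dy": 0,"dz": 0,"wx": 0,"wy": 0,"wz": 0},{"grip": 0,"dx": 0.002,"dy": 0,"dz": 0,"wx": 0,"wy": 0,"wz": 0},{"grip": 0,"dx": 0,"dy": 0,"dz": 0,"wx": 0,"wy": 0,"wz": 0},{"grip": 0,"dx": 0,"dy": 0,"dz": 0,"wx": 0,"wy": 0,"wz": 0},{"grip": 0,"dx": 0,"dy": 0,"dz": 0,"wx": 0,"wy": 0,"wz": 0},{"grip": 0,"dx": 0,"dy": 0,"dz": 0,"wx": 0,"wy": 0,"wz": 0},{"grip": 0,"dx": 0,"dy": 0,"dz": 0,"wx": 0,"wy": 0,"wz": 0},{"grip": 0,"dx": 0,"dy": 0,"dz": 0,"wx": 0,"wy": 0,"wz": 0}]}}

```text
time_s: 33.7
position: [0.6034, 0.269, 0.0372]
tcp_rot: [[0.998, 0.057, -0.018], [0.057, -0.998, -0.003], [-0.018, 0.002, -1.0]]
wrist_force: [-14.8, -1.1, 12.3]
opening: 0.0
```

The drawer is shut against its stop (force rose with no motion). I'll back off, lift and rotate to yaw −45°.

Request:
{"op": "drive_tool", "data": {"rows": [{"grip": 0,"dx": -0.03,"dy": 0,"dz": 0,"wx": 0,"wy": 0,"wz": 0},{"grip": 0,"dx": -0.01,"dy": 0,"dz": -0.04,"wx": 0,"wy": 0,"wz": 0},{"grip": 0.5,"dx": 0,"dy": 0,"dz": -0.05,"wx": 0,"wy": 0,"wz": 0.14},{"grip": 0.5,"dx": 0,"dy": 0,"dz": -0.05,"wx": 0,"wy": 0,"wz": 0.14},{"grip": 0.5,"dx": 0,"dy": 0,"dz": -0.04,"wx": 0,"wy": 0,"wz": 0.14},{"grip": 0.5,"dx": 0,"dy": 0,"dz": 0,"wx": 0,"wy": 0,"wz": 0.14},{"grip": 0.5,"dx": 0,"dy": 0,"dz": 0,"wx": 0,"wy": 0,"wz": 0.14},{"grip": 0.5,"dx": 0,"dy": 0,"dz": 0,"wx": 0,"wy": 0,"wz": 0.14}]}}

```text
time_s: 34.5
position: [0.5728, 0.2673, 0.2184]
tcp_rot: [[0.705, -0.71, 0.003], [-0.71, -0.705, 0.0], [0.002, -0.002, -1.0]]
wrist_force: [-0.5, 1.1, -0.1]
opening: 0.0425
```

```bash
python3 - <<'E'
from h import *
W=np.load('top1.npy'); im=cv2.imread('pics/top1.png')
im2,dd,c=shot('top','top5'); Wn=world(c,dd)
P=Wn[140:180,195:262].reshape(-1,3); P=P[(P[:,2]>.046)&(P[:,2]<.056)&(P[:,0]<.635)]; print('handle',np.median(P,0))
P=Wn[130:210,160:290].reshape(-1,3); P=P[(P[:,2]>.068)&(P[:,2]<.076)]; print('front',P.min(0),P.max(0))
hsv=cv2.cvtColor(im2,cv2.COLOR_RGB2HSV); box=np.zeros(hsv.shape[:2],bool); box[130:245,380:495]=1
for n,lo,hi in(('orange',(8,150,80),(20,255,255)),('red',(0,110,60),(7,255,255)),('black',(0,0,0),(180,255,60))):
    m=(cv2.inRange(hsv,lo,hi)>0)&box; k,l,s,ce=cv2.connectedComponentsWithStats(m.astype(np.uint8))
    for i in range(1,k):
        if s[i,4]>8: print(n,ce[i].round(1),s[i,4],np.nanmedian(Wn[l==i],0).round(4))
d(.546,-.27,.2,-45)
E
```

```text
handle [0.61754674 0.24568448 0.05130398]
front [0.65128524 0.15421283 0.06804892] [0.68915463 0.29731087 0.07597968]
orange [440.2 185. ] 47 [ 0.5454 -0.2674  0.0664]
black [381.6 132.3] 12 [ 0.6938 -0.1314  0.0082]
black [451.3 173. ] 103 [ 0.5793 -0.3027  0.0407]
black [393.6 215.4] 31 [ 0.4723 -0.1551  0.023 ]
black [407.6 228.9] 28 [ 0.4382 -0.1905  0.0236]
t34.5 pos [0.5727 0.2673 0.218 ] yaw -45.41 tilt [0.0024 0.0003] open 0.0424 F [-0.2 -0.2 -0.3]
 wz -0.0071 then dx 0.3611 dy 0.3988 dz 0.0180
```

Request:
{"op": "drive_tool", "data": {"rows": [{"grip": 0.5,"dx": 0.02,"dy": 0.022,"dz": -0.02,"wx": 0,"wy": 0,"wz": 0},{"grip": 0.5,"dx": 0.031,"dy": 0.034,"dz": -0.02,"wx": 0,"wy": 0,"wz": 0},{"grip": 0.5,"dx": 0.031,"dy": 0.034,"dz": 0,"wx": 0,"wy": 0,"wz": 0},{"grip": 0.5,"dx": 0.031,"dy": 0.034,"dz": 0,"wx": 0,"wy": 0,"wz": 0},{"grip": 0.5,"dx": 0.031,"dy": 0.034,"dz": 0,"wx": 0,"wy": 0,"wz": 0},{"grip": 0.5,"dx": 0.031,"dy": 0.034,"dz": 0,"wx": 0,"wy": 0,"wz": 0},{"grip": 0.5,"dx": 0.031,"dy": 0.034,"dz": 0,"wx": 0,"wy": 0,"wz": 0},{"grip": 0.5,"dx": 0.031,"dy": 0.034,"dz": 0,"wx": 0,"wy": 0,"wz": 0}]}}

```text
time_s: 35.35
position: [0.5566, -0.0861, 0.2575]
tcp_rot: [[0.71, -0.704, 0.002], [-0.704, -0.71, -0.001], [0.002, -0.001, -1.0]]
wrist_force: [1.0, 0.5, -0.2]
opening: 0.0424
```

Request:
{"op": "drive_tool", "data": {"rows": [{"grip": 0.5,"dx": 0.031,"dy": 0.034,"dz": 0,"wx": 0,"wy": 0,"wz": 0},{"grip": 0.5,"dx": 0.031,"dy": 0.034,"dz": 0,"wx": 0,"wy": 0,"wz": 0},{"grip": 0.5,"dx": 0.031,"dy": 0.035,"dz": 0.02,"wx": 0,"wy": 0,"wz": 0},{"grip": 0.5,"dx": 0.031,"dy": 0.036,"dz": 0.02,"wx": 0,"wy": 0,"wz": 0},{"grip": 0.5,"dx": 0,"dy": 0,"dz": 0,"wx": 0,"wy": 0,"wz": 0},{"grip": 0.5,"dx": 0,"dy": 0,"dz": 0,"wx": 0,"wy": 0,"wz": 0},{"grip": 0.5,"dx": 0,"dy": 0,"dz": 0,"wx": 0,"wy": 0,"wz": 0},{"grip": 0.5,"dx": 0,"dy": 0,"dz": 0,"wx": 0,"wy": 0,"wz": 0}]}}

```text
time_s: 36.15
position: [0.547, -0.2664, 0.219]
tcp_rot: [[0.71, -0.704, 0.001], [-0.704, -0.71, -0.001], [0.001, -0.0, -1.0]]
wrist_force: [1.2, -0.3, 0.2]
opening: 0.0429
```

```bash
python3 - <<'E'
from h import *
d(.5454,-.2674,.044,-45)
im,dd,c=shot('wrist','w12'); Wn=world(c,dd); np.save('w12.npy',Wn)
im2,d2,c2=shot('top','top6')
hsv=cv2.cvtColor(im,cv2.COLOR_RGB2HSV)
for n,lo,hi in(('orange',(8,150,80),(20,255,255)),('red',(0,110,60),(7,255,255))):
    m=cv2.inRange(hsv,lo,hi); k,l,s,ce=cv2.connectedComponentsWithStats(m)
    for i in range(1,k):
        if s[i,4]>40: print(n,ce[i].round(1),s[i,4],np.nanmedian(Wn[l==i],0).round(4),cv2.minAreaRect(Wn[l==i][:,:2].astype(np.float32)))
P=Wn.reshape(-1,3); Q=P[(P[:,2]>.046)&(P[:,2]<.056)]; print('pin',len(Q),np.median(Q,0))
Q=P[(P[:,2]>.064)&(P[:,2]<.069)]; print('rib top',len(Q),Q.mean(0),cv2.minAreaRect(Q[:,:2].astype(np.float32)))
Q=P[(P[:,2]>.037)&(P[:,2]<.043)]; print('bar top',len(Q),cv2.minAreaRect(Q[:,:2].astype(np.float32)))
E
```

```text
t36.1 pos [ 0.547  -0.2664  0.219 ] yaw -44.73 tilt [ 0.0011 -0.0005] open 0.0429 F [ 1.2 -0.3  0.2]
 wz 0.0048 then dx -0.0005 dy 0.0018 dz 0.1750
orange [317.4 185.9] 517 [ 0.5498 -0.2711  0.0662] ((0.5486389994621277, -0.2703670263290405), (0.01171898003667593, 0.03984585404396057), 46.67850112915039)
orange [  2.5 255.3] 62 [0.754  0.0756 0.011 ] ((0.7538600564002991, 0.07594802975654602), (0.008185119368135929, 0.01279295701533556), 53.23650360107422)
red [270.2 220.7] 44 [ 0.5534 -0.1999  0.031 ] ((0.5535875558853149, -0.19928400218486786), (0.021054260432720184, 0.0032705196645110846), 45.81550979614258)
red [356.7 221.3] 49 [ 0.4835 -0.2688  0.0311] ((0.48234614729881287, -0.2692989706993103), (0.019482187926769257, 0.004170237574726343), 40.5811767578125)
pin 178 [ 0.60843732 -0.32176184  0.05073688]
rib top 516 [ 0.54943671 -0.27038123  0.06609801] ((0.5489646196365356, -0.26988816261291504), (0.013601369224488735, 0.03975885361433029), 47.86907958984375)
bar top 6834 ((0.6564590334892273, -0.0934479832649231), (0.511417806148529, 0.24109750986099243), 63.97621536254883)
```

View pics/w12.png

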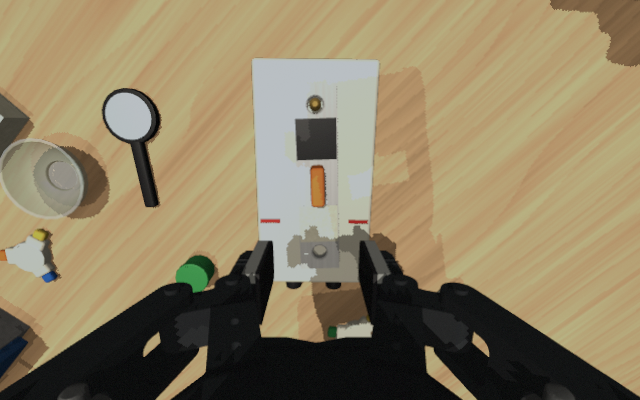

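The view shows the pin at (315,103), black pad (316,138), orange rib (317,186), red marks (270,221) and (357,221), and the white hole hidden near (320,250). I'll turn the empty gripper by about 183° first, so that at refit time the camera looks at the white hole and the pin.

Request:
{"op": "drive_tool", "data": {"rows": [{"grip": 0.5,"dx": 0,"dy": 0,"dz": 0,"wx": 0,"wy": 0,"wz": -0.145},{"grip": 0.5,"dx": 0,"dy": 0,"dz": 0,"wx": 0,"wy": 0,"wz": -0.145},{"grip": 0.5,"dx": 0,"dy": 0,"dz": 0,"wx": 0,"wy": 0,"wz": -0.145},{"grip": 0.5,"dx": 0,"dy": 0,"dz": 0,"wx": 0,"wy": 0,"wz": -0.145},{"grip": 0.5,"dx": 0,"dy": 0,"dz": 0,"wx": 0,"wy": 0,"wz": -0.145},{"grip": 0.5,"dx": 0,"dy": 0,"dz": 0,"wx": 0,"wy": 0,"wz": -0.145},{"grip": 0.5,"dx": 0,"dy": 0,"dz": 0,"wx": 0,"wy": 0,"wz": -0.145},{"grip": 0.5,"dx": 0,"dy": 0,"dz": 0,"wx": 0,"wy": 0,"wz": -0.145}]}}

```text
time_s: 37.05
position: [0.5469, -0.2668, 0.2188]
tcp_rot: [[0.927, 0.375, 0.001], [0.375, -0.927, -0.001], [0.0, 0.001, -1.0]]
wrist_force: [-0.4, 1.4, -1.1]
opening: 0.0425
```

Request:
{"op": "drive_tool", "data": {"rows": [{"grip": 0.5,"dx": 0,"dy": 0,"dz": 0,"wx": 0,"wy": 0,"wz": -0.145},{"grip": 0.5,"dx": 0,"dy": 0,"dz": 0,"wx": 0,"wy": 0,"wz": -0.145},{"grip": 0.5,"dx": 0,"dy": 0,"dz": 0,"wx": 0,"wy": 0,"wz": -0.145},{"grip": 0.5,"dx": 0,"dy": 0,"dz": 0,"wx": 0,"wy": 0,"wz": -0.145},{"grip": 0.5,"dx": 0,"dy": 0,"dz": 0,"wx": 0,"wy": 0,"wz": -0.145},{"grip": 0.5,"dx": 0,"dy": 0,"dz": 0,"wx": 0,"wy": 0,"wz": -0.145},{"grip": 0.5,"dx": 0,"dy": 0,"dz": 0,"wx": 0,"wy": 0,"wz": -0.145},{"grip": 0.5,"dx": 0,"dy": 0,"dz": 0,"wx": 0,"wy": 0,"wz": -0.145}]}}

```text
time_s: 37.85
position: [0.5469, -0.2668, 0.2188]
tcp_rot: [[0.026, 1.0, 0.001], [1.0, -0.026, -0.001], [-0.001, 0.001, -1.0]]
wrist_force: [-0.6, 0.9, 0.1]
opening: 0.0424
```

Request:
{"op": "drive_tool", "data": {"rows": [{"grip": 0.5,"dx": 0,"dy": 0,"dz": 0,"wx": 0,"wy": 0,"wz": -0.145},{"grip": 0.5,"dx": 0,"dy": 0,"dz": 0,"wx": 0,"wy": 0,"wz": -0.145},{"grip": 0.5,"dx": 0,"dy": 0,"dz": 0,"wx": 0,"wy": 0,"wz": -0.145},{"grip": 0.5,"dx": 0,"dy": 0,"dz": 0,"wx": 0,"wy": 0,"wz": -0.145},{"grip": 0.5,"dx": 0,"dy": 0,"dz": 0,"wx": 0,"wy": 0,"wz": -0.145},{"grip": 0.5,"dx": 0,"dy": 0,"dz": 0,"wx": 0,"wy": 0,"wz": -0.145},{"grip": 0.5,"dx": 0,"dy": 0,"dz": 0,"wx": 0,"wy": 0,"wz": 0},{"grip": 0.5,"dx": 0,"dy": 0,"dz": 0,"wx": 0,"wy": 0,"wz": 0}]}}

```text
time_s: 38.65
position: [0.5468, -0.2672, 0.2186]
tcp_rot: [[-0.741, 0.672, 0.0], [0.672, 0.741, -0.0], [-0.001, 0.0, -1.0]]
wrist_force: [0.3, -0.3, -0.9]
opening: 0.0425
```

```bash
python3 - <<'E'
from h import *
im,dd,c=shot('wrist','w13'); Wn=world(c,dd); np.save('w13.npy',Wn)
d(.549,-.270,.044,138.3)
P=Wn.reshape(-1,3); Q=P[(P[:,2]>.064)&(P[:,2]<.069)&(abs(P[:,0]-.549)<.05)&(abs(P[:,1]+.27)<.05)]; print('rib top',len(Q),Q.mean(0),cv2.minAreaRect(Q[:,:2].astype(np.float32)))
E
```

```text
t38.7 pos [ 0.5467 -0.2673  0.2185] yaw 137.81 tilt [ 0.0004 -0.0003] open 0.0423 F [-0.2 -0.2 -0.3]
 wz -0.0086 then dx -0.0035 dy -0.0005 dz 0.1745
rib top 507 [ 0.54742222 -0.2695231   0.06613278] ((0.5476402044296265, -0.2695225179195404), (0.0138078099116683, 0.03864093869924545), 47.293521881103516)
```

View pics/w13.png

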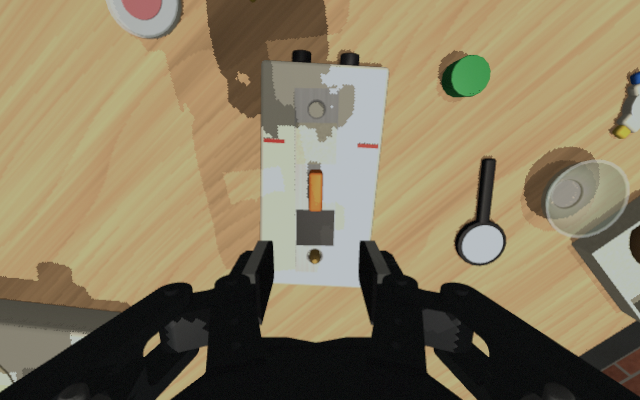

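The bar lies straight in the image: the white hole is at (316,108), rib (316,190) and pin (315,256). I'll descend and grasp the rib.

Request:
{"op": "drive_tool", "data": {"rows": [{"grip": 0.35,"dx": -0.003,"dy": -0.001,"dz": 0.03,"wx": 0,"wy": 0,"wz": 0},{"grip": 0.35,"dx": 0,"dy": 0,"dz": 0.04,"wx": 0,"wy": 0,"wz": 0},{"grip": 0.35,"dx": 0,"dy": 0,"dz": 0.04,"wx": 0,"wy": 0,"wz": 0},{"grip": 0.35,"dx": 0,"dy": 0,"dz": 0.03,"wx": 0,"wy": 0,"wz": 0},{"grip": 0.35,"dx": 0,"dy": 0,"dz": 0.02,"wx": 0,"wy": 0,"wz": 0},{"grip": 0.35,"dx": 0,"dy": 0,"dz": 0.01,"wx": 0,"wy": 0,"wz": 0},{"grip": 0.35,"dx": 0,"dy": 0,"dz": 0.003,"wx": 0,"wy": 0,"wz": 0},{"grip": 0.35,"dx": 0,"dy": 0,"dz": 0,"wx": 0,"wy": 0,"wz": 0}]}}

```text
time_s: 39.5
position: [0.5485, -0.2708, 0.0456]
tcp_rot: [[-0.742, 0.671, 0.001], [0.671, 0.742, -0.001], [-0.001, 0.0, -1.0]]
wrist_force: [0.1, 0.1, -1.0]
opening: 0.0297
```

Request:
{"op": "drive_tool", "data": {"rows": [{"grip": 0,"dx": 0,"dy": 0,"dz": 0,"wx": 0,"wy": 0,"wz": 0},{"grip": 0,"dx": 0,"dy": 0,"dz": 0,"wx": 0,"wy": 0,"wz": 0},{"grip": 0,"dx": 0,"dy": 0,"dz": 0,"wx": 0,"wy": 0,"wz": 0},{"grip": 0,"dx": 0,"dy": 0,"dz": 0,"wx": 0,"wy": 0,"wz": 0},{"grip": 0,"dx": 0,"dy": 0,"dz": 0,"wx": 0,"wy": 0,"wz": 0},{"grip": 0,"dx": 0,"dy": 0,"dz": 0,"wx": 0,"wy": 0,"wz": 0},{"grip": 0,"dx": 0,"dy": 0,"dz": 0,"wx": 0,"wy": 0,"wz": 0},{"grip": 0,"dx": 0,"dy": 0,"dz": 0,"wx": 0,"wy": 0,"wz": 0}]}}

```text
time_s: 40.3
position: [0.549, -0.2712, 0.0467]
tcp_rot: [[-0.742, 0.671, 0.002], [0.671, 0.742, -0.002], [-0.003, 0.0, -1.0]]
wrist_force: [0.3, 0.6, 6.5]
opening: 0.0129
```

```bash
python3 - <<'E'
from h import *
d(.549,-.270,.12)
E
```

```text
t40.3 pos [ 0.549  -0.2712  0.0467] yaw 137.89 tilt [ 0.0025 -0.0018] open 0.0129 F [0.3 0.6 6.5]
 wz -0.0000 then dx 0.0008 dy 0.0009 dz -0.0733
```

Request:
{"op": "drive_tool", "data": {"rows": [{"grip": 0,"dx": 0,"dy": 0,"dz": -0.005,"wx": 0,"wy": 0,"wz": 0},{"grip": 0,"dx": 0,"dy": 0,"dz": -0.01,"wx": 0,"wy": 0,"wz": 0},{"grip": 0,"dx": 0,"dy": 0,"dz": -0.015,"wx": 0,"wy": 0,"wz": 0},{"grip": 0,"dx": 0,"dy": 0,"dz": -0.02,"wx": 0,"wy": 0,"wz": 0},{"grip": 0,"dx": 0,"dy": 0,"dz": -0.02,"wx": 0,"wy": 0,"wz": 0},{"grip": 0,"dx": 0,"dy": 0,"dz": -0.02,"wx": 0,"wy": 0,"wz": 0},{"grip": 0,"dx": 0,"dy": 0,"dz": -0.01,"wx": 0,"wy": 0,"wz": 0},{"grip": 0,"dx": 0,"dy": 0,"dz": 0,"wx": 0,"wy": 0,"wz": 0}]}}

```text
time_s: 41.1
position: [0.5489, -0.2711, 0.1474]
tcp_rot: [[-0.742, 0.67, 0.003], [0.67, 0.742, -0.002], [-0.004, 0.0, -1.0]]
wrist_force: [1.2, -0.1, -2.6]
opening: 0.0128
```

```bash
python3 - <<'E'
from h import *
im,dd,c=shot('wrist','w14'); Wn=world(c,dd); np.save('w14.npy',Wn)
d(.549,-.270,.146,-44.8)
P=Wn.reshape(-1,3); 
for lo in (.055,.07,.085,.1,.115,.13,.145): print(lo,np.sum((P[:,2]>lo)&(P[:,2]<lo+.015)),end=' ')
E
```

```text
t41.1 pos [ 0.5482 -0.2706  0.1461] yaw 137.90 tilt [ 0.0011 -0.0008] open 0.0129 F [-0.4 -0.4 -2.3]
 wz 3.1888 then dx 0.0001 dy -0.0010 dz 0.0001
0.055 0 0.07 0 0.085 0 0.1 0 0.115 0 0.13 18489 0.145 552
```

View pics/w14.png

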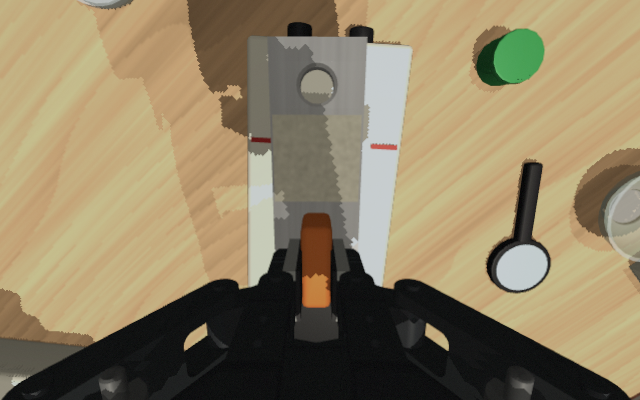

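The bar is held level, with its white hole at (317,86) and the rib between the fingers. Next I'll measure the hole in the tool frame and turn.

```bash
cat > hole.py <<'E'
from h import *
def hole(im,W,c,s,r0=60,r1=120):
    p=np.array(s['position']); R=np.array(s['tcp_rot'])
    T=(W-p)@R   # tool coords
    # bar top: plane fit in tool coords
    reg=np.zeros(W.shape[:2],bool); reg[30:200,275:362]=1
    m=reg&(abs(T[...,1])<.025)&(T[...,2]>-.02)&(T[...,2]<.02)
    A=np.c_[T[m][:,:2],np.ones(m.sum())]; k=np.linalg.lstsq(A,T[m][:,2],rcond=None)[0]
    print('plane',k.round(4),m.sum())
    h=(reg&~m&(abs(T[...,2]-k[2])>.012)).astype(np.uint8)
    n,l,st,ce=cv2.connectedComponentsWithStats(h); 
    for i in range(1,n):
        if 150<st[i,4]<3000:
            print(ce[i].round(1),st[i])
            cn=max(cv2.findContours((l==i).astype(np.uint8),0,1)[0],key=len).reshape(-1,2).astype(float)
            q=cv2.undistortPoints(cn.reshape(-1,1,2),c['mtx'],np.array(c['distortion'])).reshape(-1,2)
            Rc=cv2.Rodrigues(np.array(c['rvec']))[0]; C=-Rc.T@np.array(c['tvec']).ravel(); D=np.c_[q,np.ones(len(q))]@Rc
            Ct=(C-p)@R; Dt=D@R; t=(k[2]+k[0]*Ct[0]+k[1]*Ct[1]-Ct[2])/(Dt[:,2]-k[0]*Dt[:,0]-k[1]*Dt[:,1])
            X=Ct+Dt*t[:,None]; (x,y),(a,b),_=cv2.fitEllipse(X[:,:2].astype(np.float32)); print('hole tool xy %.4f %.4f dia %.4f %.4f'%(x,y,a,b))
E
python3 - <<'E'
from hole import *
s=robot.state(); im,dd,c=shot('wrist'); W=world(c,dd); hole(im,W,c,s)
P=np.load('w13.npy').reshape(-1,3); Q=P[(P[:,2]>.046)&(P[:,2]<.056)&(abs(P[:,0]-.608)<.02)&(abs(P[:,1]+.322)<.02)]; print('pin13',len(Q),np.median(Q,0),Q[Q[:,2]>.052].mean(0))
P=np.load('w12.npy').reshape(-1,3); Q=P[(P[:,2]>.046)&(P[:,2]<.056)&(abs(P[:,0]-.608)<.02)&(abs(P[:,1]+.322)<.02)]; print('pin12',len(Q),np.median(Q,0),Q[Q[:,2]>.052].mean(0))
E
```

```text
plane [ 0.0046 -0.0012  0.0057] 13230
[319.1  32.9] [275  30  87   7 591]
hole tool xy 0.1026 0.0032 dia 0.0025 0.0575
[316.3  86.2] [300  70  33  34 860]
hole tool xy 0.0806 -0.0001 dia 0.0140 0.0145
pin13 91 [ 0.60475861 -0.32296075  0.05077072] [ 0.60590599 -0.3237879   0.05383872]
pin12 117 [ 0.60712019 -0.32425004  0.0516221 ] [ 0.60727484 -0.32433411  0.05369669]
```

Request:
{"op": "drive_tool", "data": {"rows": [{"grip": 0,"dx": 0,"dy": 0,"dz": -0.01,"wx": 0,"wy": 0,"wz": 0.08},{"grip": 0,"dx": 0,"dy": 0,"dz": 0,"wx": 0,"wy": 0,"wz": 0.13},{"grip": 0,"dx": 0,"dy": 0,"dz": 0,"wx": 0,"wy": 0,"wz": 0.14},{"grip": 0,"dx": 0,"dy": 0,"dz": 0,"wx": 0,"wy": 0,"wz": 0.145},{"grip": 0,"dx": 0,"dy": 0,"dz": 0,"wx": 0,"wy": 0,"wz": 0.145},{"grip": 0,"dx": 0,"dy": 0,"dz": 0,"wx": 0,"wy": 0,"wz": 0.145},{"grip": 0,"dx": 0,"dy": 0,"dz": 0,"wx": 0,"wy": 0,"wz": 0.145},{"grip": 0,"dx": 0,"dy": 0,"dz": 0,"wx": 0,"wy": 0,"wz": 0.145}]}}

```text
time_s: 42.0
position: [0.5471, -0.2699, 0.1535]
tcp_rot: [[0.243, 0.97, -0.003], [0.97, -0.243, 0.002], [0.001, -0.003, -1.0]]
wrist_force: [-0.7, -0.1, -1.8]
opening: 0.013
```

Request:
{"op": "drive_tool", "data": {"rows": [{"grip": 0,"dx": 0,"dy": 0,"dz": 0,"wx": 0,"wy": 0,"wz": 0.145},{"grip": 0,"dx": 0,"dy": 0,"dz": 0,"wx": 0,"wy": 0,"wz": 0.145},{"grip": 0,"dx": 0,"dy": 0,"dz": 0,"wx": 0,"wy": 0,"wz": 0.145},{"grip": 0,"dx": 0,"dy": 0,"dz": 0,"wx": 0,"wy": 0,"wz": 0.145},{"grip": 0,"dx": 0,"dy": 0,"dz": 0,"wx": 0,"wy": 0,"wz": 0.145},{"grip": 0,"dx": 0,"dy": 0,"dz": 0,"wx": 0,"wy": 0,"wz": 0.145},{"grip": 0,"dx": 0,"dy": 0,"dz": 0,"wx": 0,"wy": 0,"wz": 0.145},{"grip": 0,"dx": 0,"dy": 0,"dz": 0,"wx": 0,"wy": 0,"wz": 0.145}]}}

```text
time_s: 42.8
position: [0.5471, -0.2699, 0.1535]
tcp_rot: [[0.986, 0.165, -0.003], [0.165, -0.986, 0.002], [-0.002, -0.003, -1.0]]
wrist_force: [0.2, 0.9, -2.1]
opening: 0.0127
```

Request:
{"op": "drive_tool", "data": {"rows": [{"grip": 0,"dx": 0,"dy": 0,"dz": 0,"wx": 0,"wy": 0,"wz": 0.145},{"grip": 0,"dx": 0,"dy": 0,"dz": 0,"wx": 0,"wy": 0,"wz": 0.145},{"grip": 0,"dx": 0,"dy": 0,"dz": 0,"wx": 0,"wy": 0,"wz": 0.145},{"grip": 0,"dx": 0,"dy": 0,"dz": 0,"wx": 0,"wy": 0,"wz": 0.145},{"grip": 0,"dx": 0,"dy": 0,"dz": 0,"wx": 0,"wy": 0,"wz": 0.145},{"grip": 0,"dx": 0,"dy": 0,"dz": 0,"wx": 0,"wy": 0,"wz": 0.145},{"grip": 0,"dx": 0,"dy": 0,"dz": 0,"wx": 0,"wy": 0,"wz": 0.08},{"grip": 0,"dx": 0,"dy": 0,"dz": 0,"wx": 0,"wy": 0,"wz": 0}]}}

```text
time_s: 43.6
position: [0.5472, -0.2699, 0.1536]
tcp_rot: [[0.712, -0.702, -0.003], [-0.702, -0.712, 0.002], [-0.003, 0.0, -1.0]]
wrist_force: [-0.0, -0.3, -1.0]
opening: 0.0127
```

```bash
python3 - <<'E'
from hole import *
s=robot.state(); im,dd,c=shot('wrist','w15'); W=world(c,dd); hole(im,W,c,s)
d(.549,-.270,.146,-44.8)
hsv=cv2.cvtColor(im,cv2.COLOR_RGB2HSV)
E
```

```text
plane [0.0045 0.0006 0.0057] 13224
[318.  33.] [275  30  87   7 604]
hole tool xy 0.1041 0.0012 dia 0.0025 0.0674
[316.4  86.3] [301  70  32  34 858]
hole tool xy 0.0820 0.0005 dia 0.0141 0.0145
t43.6 pos [ 0.5473 -0.27    0.1539] yaw -44.49 tilt [-0.0023  0.0017] open 0.0124 F [-0.1 -0.3 -3.1]
 wz 0.0054 then dx 0.0012 dy -0.0012 dz 0.0079
```

Request:
{"op": "drive_tool", "data": {"rows": [{"grip": 0,"dx": -0.001,"dy": -0.004,"dz": 0.01,"wx": 0,"wy": 0,"wz": 0.012},{"grip": 0,"dx": 0,"dy": 0,"dz": 0.015,"wx": 0,"wy": 0,"wz": 0},{"grip": 0,"dx": 0,"dy": 0,"dz": 0.02,"wx": 0,"wy": 0,"wz": 0},{"grip": 0,"dx": 0,"dy": 0,"dz": 0.02,"wx": 0,"wy": 0,"wz": 0},{"grip": 0,"dx": 0,"dy": 0,"dz": 0.01,"wx": 0,"wy": 0,"wz": 0},{"grip": 0,"dx": 0,"dy": 0,"dz": 0,"wx": 0,"wy": 0,"wz": 0},{"grip": 0,"dx": 0,"dy": 0,"dz": 0,"wx": 0,"wy": 0,"wz": 0},{"grip": 0,"dx": 0,"dy": 0,"dz": 0,"wx": 0,"wy": 0,"wz": 0}]}}

```text
time_s: 44.45
position: [0.5508, -0.2674, 0.0811]
tcp_rot: [[0.704, -0.71, 0.002], [-0.71, -0.704, -0.001], [0.002, -0.0, -1.0]]
wrist_force: [0.3, 0.1, -2.2]
opening: 0.0127
```

```bash
python3 - <<'E'
from hole import *
s=robot.state(); im,dd,c=shot('wrist','w16'); W=world(c,dd)
p=np.array(s['position']); R=np.array(s['tcp_rot'])
d(.5495,-.2665,.046,-45)
# where would pin tip project?
for P in ((.607,-.324,.054),):
    print('pin tip px',cv2.projectPoints(np.array([P]),np.array(c['rvec']),np.array(c['tvec']),c['mtx'],np.array(c['distortion']))[0].ravel())
cv2.imwrite('pics/w16c.png',cv2.resize(im[40:240,220:420,::-1],None,fx=3,fy=3,interpolation=cv2.INTER_CUBIC))
Z=W[...,2]; print(np.round(Z[70:106:3,298:336:3],3))
E
```

```text
t44.5 pos [ 0.5509 -0.2675  0.0812] yaw -45.27 tilt [ 0.0018 -0.0013] open 0.0128 F [-0.2 -0.4 -2.4]
 wz -0.0047 then dx -0.0016 dy 0.0003 dz 0.0352
pin tip px [315.29654855  95.79214672]
[[0.075 0.075 0.074 0.073 0.069 0.031 0.031 0.03  0.067 0.072 0.075 0.075
  0.075]
 [0.075 0.077 0.071 0.031 0.031 0.03  0.03  0.031 0.03  0.032 0.068 0.073
  0.075]
 [0.074 0.074 0.031 0.031 0.031 0.032 0.029 0.03  0.032 0.031 0.03  0.072
  0.075]
 [0.076 0.07  0.03  0.032 0.031 0.031 0.03  0.031 0.03  0.031 0.032 0.065
  0.074]
 [0.074 0.03  0.03  0.03  0.03  0.029 0.03  0.031 0.03  0.03  0.03  0.03
  0.074]
 [0.073 0.031 0.031 0.03  0.03  0.048 0.05  0.03  0.032 0.029 0.032 0.03
  0.074]
 [0.075 0.029 0.03  0.032 0.049 0.051 0.052 0.052 0.049 0.03  0.032 0.029
  0.075]
 [0.075 0.032 0.032 0.05  0.053 0.054 0.056 0.055 0.052 0.049 0.03  0.031
  0.074]
 [0.075 0.074 0.031 0.051 0.053 0.056 0.055 0.054 0.053 0.049 0.03  0.031
  0.075]
 [0.075 0.075 0.029 0.051 0.054 0.056 0.054 0.055 0.053 0.049 0.031 0.075
  0.075]
 [0.076 0.075 0.075 0.05  0.053 0.054 0.055 0.054 0.051 0.049 0.073 0.076
  0.074]
 [0.075 0.075 0.075 0.073 0.075 0.074 0.052 0.075 0.074 0.074 0.076 0.076
  0.075]]
```

View pics/w16c.png

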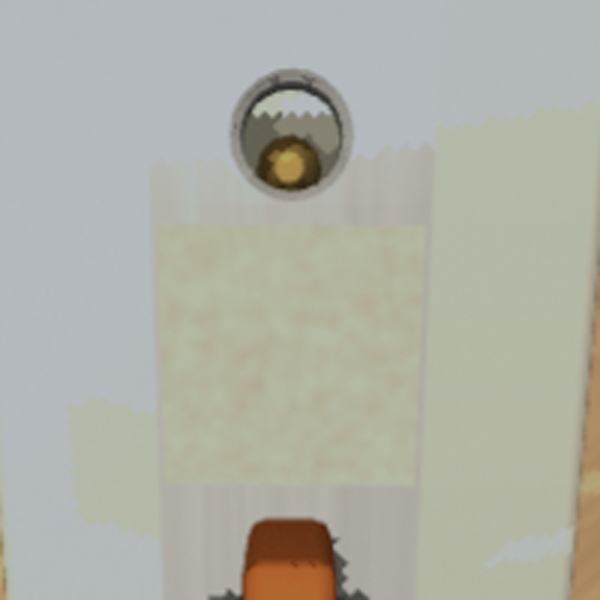

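The pin tip shows through the hole at crop (289,165), and the hole centre is at crop (292,134). I'll compute the lateral offset.

```bash
cat >> h.py <<'E'
def ray(c,u,v,z):
    q=cv2.undistortPoints(np.array([[[u,v]]],float),c['mtx'],np.array(c['distortion'])).ravel()
    R=cv2.Rodrigues(np.array(c['rvec']))[0]; C=-R.T@np.array(c['tvec']).ravel(); D=R.T@np.r_[q,1]
    return C+D*(z-C[2])/D[2]
E
python3 - <<'E'
from h import *
c=robot.calibration('wrist'); s=robot.state(); R=np.array(s['tcp_rot']); p=np.array(s['position'])
pin=ray(c,316.3,95,.054); 
h=ray(c,317.2,85.0,.0752); print('pin',pin,'hole',h,'diff tool',(pin-h)@R, 'hole tool',(h-p)@R)
E
```

```text
pin [ 0.60690883 -0.32468916  0.054     ] hole [ 0.60845637 -0.32681796  0.0752    ] diff tool [-0.00264807 -0.00039106  0.02119437] hole tool [0.08268826 0.00085448 0.00620706]
```

Request:
{"op": "drive_tool", "data": {"rows": [{"grip": 0,"dx": -0.0023,"dy": 0,"dz": 0,"wx": 0,"wy": 0,"wz": 0},{"grip": 0,"dx": 0,"dy": 0,"dz": 0.005,"wx": 0,"wy": 0,"wz": 0},{"grip": 0,"dx": 0,"dy": 0,"dz": 0.005,"wx": 0,"wy": 0,"wz": 0},{"grip": 0,"dx": 0,"dy": 0,"dz": 0.005,"wx": 0,"wy": 0,"wz": 0},{"grip": 0,"dx": 0,"dy": 0,"dz": 0.004,"wx": 0,"wy": 0,"wz": 0},{"grip": 0,"dx": 0,"dy": 0,"dz": 0.004,"wx": 0,"wy": 0,"wz": 0},{"grip": 0,"dx": 0,"dy": 0,"dz": 0,"wx": 0,"wy": 0,"wz": 0},{"grip": 0,"dx": 0,"dy": 0,"dz": 0,"wx": 0,"wy": 0,"wz": 0}]}}

```text
time_s: 45.3
position: [0.5485, -0.2653, 0.057]
tcp_rot: [[0.704, -0.71, -0.0], [-0.71, -0.704, 0.0], [-0.0, 0.0, -1.0]]
wrist_force: [-0.1, -0.8, -1.1]
opening: 0.0124
```

```bash
python3 - <<'E'
from hole import *
d(.5495,-.2665,.046,-45)
s=robot.state(); im,dd,c=shot('wrist'); W=world(c,dd); cv2.imwrite('pics/w17c.png',cv2.resize(im[40:240,220:420,::-1],None,fx=3,fy=3,interpolation=cv2.INTER_CUBIC))
Z=W[...,2]; print(np.round(Z[66:106:3,298:336:3]*1000).astype(int))
E
```

```text
t45.3 pos [ 0.5485 -0.2653  0.057 ] yaw -45.28 tilt [-0.0003  0.0002] open 0.0124 F [-0.1 -0.8 -1.1]
 wz -0.0048 then dx 0.0016 dy 0.0001 dz 0.0110
[[                  52                   51                   52
                    51                   50                   50
                    51                   49                   51
                    50                   51                   51
  -9223372036854775808]
 [                  51                   52                   49
                    49                   47                   44
                    42                   43                   46
                    50                   50                   50
                    53]
 [                  50                   51                   48
                    42                   47                   50
                    50                   49                   31
                    41                   47                   51
                    52]
 [                  51                   49                   42
                    48             
[... 2384 characters left out ...]
75808                   49                   51
                    50]
 [                  51                   51                   51
                    50                   49                   30
                    31                   31                   29
                    50                   51                   51
                    52]
 [                  50                   51                   52
                    51                   51                   50
                    50                   50                   51
                    51                   52                   52
                    52]]<stdin>:4: RuntimeWarning: invalid value encountered in cast
```

The pin is through the hole. I'll seat the bar.

Request:
{"op": "drive_tool", "data": {"rows": [{"grip": 0,"dx": 0,"dy": 0.0005,"dz": 0.004,"wx": 0,"wy": 0,"wz": 0},{"grip": 0,"dx": 0,"dy": 0,"dz": 0.004,"wx": 0,"wy": 0,"wz": 0},{"grip": 0,"dx": 0,"dy": 0,"dz": 0.002,"wx": 0,"wy": 0,"wz": 0},{"grip": 0,"dx": 0,"dy": 0,"dz": 0.0015,"wx": 0,"wy": 0,"wz": 0},{"grip": 0,"dx": 0,"dy": 0,"dz": 0,"wx": 0,"wy": 0,"wz": 0},{"grip": 0,"dx": 0,"dy": 0,"dz": 0,"wx": 0,"wy": 0,"wz": 0},{"grip": 0,"dx": 0,"dy": 0,"dz": 0,"wx": 0,"wy": 0,"wz": 0},{"grip": 0,"dx": 0,"dy": 0,"dz": 0,"wx": 0,"wy": 0,"wz": 0}]}}

```text
time_s: 46.15
position: [0.5479, -0.2656, 0.0467]
tcp_rot: [[0.704, -0.71, -0.0], [-0.71, -0.704, 0.0], [-0.0, 0.0, -1.0]]
wrist_force: [-2.7, 0.9, 5.4]
opening: 0.0129
```

```bash
python3 - <<'E'
from h import *
d(.5495,-.2665,.046,-45)
E
```

```text
t46.1 pos [ 0.5479 -0.2656  0.0467] yaw -45.27 tilt [-0.0004  0.0002] open 0.0129 F [-2.7  0.9  5.4]
 wz -0.0048 then dx 0.0018 dy -0.0005 dz 0.0007
```

Request:
{"op": "drive_tool", "data": {"rows": [{"grip": 0.1,"dx": 0,"dy": 0,"dz": -0.001,"wx": 0,"wy": 0,"wz": 0},{"grip": 0.3,"dx": 0,"dy": 0,"dz": 0,"wx": 0,"wy": 0,"wz": 0},{"grip": 0.4,"dx": 0,"dy": 0,"dz": 0,"wx": 0,"wy": 0,"wz": 0},{"grip": 0.4,"dx": 0,"dy": 0,"dz": -0.01,"wx": 0,"wy": 0,"wz": 0},{"grip": 0.4,"dx": 0,"dy": 0,"dz": -0.04,"wx": 0,"wy": 0,"wz": 0},{"grip": 0.5,"dx": 0,"dy": 0,"dz": -0.05,"wx": 0,"wy": 0,"wz": 0},{"grip": 0.6,"dx": 0,"dy": 0,"dz": -0.05,"wx": 0,"wy": 0,"wz": 0},{"grip": 0.75,"dx": -0.02,"dy": 0,"dz": -0.03,"wx": 0,"wy": 0,"wz": 0}]}}

```text
time_s: 46.95
position: [0.5373, -0.2544, 0.232]
tcp_rot: [[0.703, -0.711, 0.009], [-0.711, -0.703, -0.007], [0.011, -0.002, -1.0]]
wrist_force: [-0.1, 0.4, 0.8]
opening: 0.0637
```

Request:
{"op": "drive_tool", "data": {"rows": [{"grip": 0.75,"dx": -0.03,"dy": 0,"dz": 0,"wx": 0,"wy": 0,"wz": 0},{"grip": 0.75,"dx": -0.03,"dy": 0,"dz": 0,"wx": 0,"wy": 0,"wz": 0},{"grip": 0.75,"dx": 0,"dy": 0,"dz": 0,"wx": 0,"wy": 0,"wz": 0},{"grip": 0.75,"dx": 0,"dy": 0,"dz": 0,"wx": 0,"wy": 0,"wz": 0},{"grip": 0.75,"dx": 0,"dy": 0,"dz": 0,"wx": 0,"wy": 0,"wz": 0},{"grip": 0.75,"dx": 0,"dy": 0,"dz": 0,"wx": 0,"wy": 0,"wz": 0},{"grip": 0.75,"dx": 0,"dy": 0,"dz": 0,"wx": 0,"wy": 0,"wz": 0},{"grip": 0.75,"dx": 0,"dy": 0,"dz": 0,"wx": 0,"wy": 0,"wz": 0}]}}

```text
time_s: 47.75
position: [0.4921, -0.2093, 0.2264]
tcp_rot: [[0.703, -0.711, -0.0], [-0.711, -0.703, 0.0], [-0.0, 0.0, -1.0]]
wrist_force: [0.4, -0.1, 0.1]
opening: 0.0641
```

```bash
python3 - <<'E'
from h import *
d(.364,.258,.2,-45)
im,dd,c=shot('wrist','w18'); W=world(c,dd); np.save('w18.npy',W)
hsv=cv2.cvtColor(im,cv2.COLOR_RGB2HSV)
for n,lo,hi in(('orange',(8,150,60),(20,255,255)),('red',(0,110,60),(7,255,255)),('black',(0,0,0),(180,90,75))):
    m=cv2.inRange(hsv,lo,hi); 
    m[(abs(W[...,0]-.54)>.08)|(abs(W[...,1]+.27)>.09)|(W[...,2]<.028)]=0
    k,l,s,ce=cv2.connectedComponentsWithStats(m)
    for i in range(1,k):
        if s[i,4]>40: print(n,ce[i].round(1),s[i,4],np.nanmedian(W[l==i],0).round(4),cv2.minAreaRect(W[l==i][:,:2].astype(np.float32)))
E
```

```text
t47.8 pos [ 0.4921 -0.2093  0.2264] yaw -45.29 tilt [-0.0002  0.0002] open 0.0641 F [ 0.4 -0.1  0.1]
 wz -0.0051 then dx -0.4210 dy -0.2398 dz 0.0264
orange [314.7  16.7] 66 [ 0.6045 -0.3218  0.0511] ((0.6057984828948975, -0.32332542538642883), (0.009814009070396423, 0.007385826203972101), 49.59497833251953)
orange [316. 104.] 551 [ 0.55   -0.2681  0.0662] ((0.5498304963111877, -0.2678932249546051), (0.011191755533218384, 0.03801079839468002), 44.31699752807617)
red [269.3 150. ] 59 [ 0.5541 -0.1994  0.0313] ((0.5538068413734436, -0.19952203333377838), (0.021194957196712494, 0.002380294958129525), 44.800540924072266)
red [361. 150.] 57 [ 0.4826 -0.2699  0.0314] ((0.4825204908847809, -0.2699066698551178), (0.019908785820007324, 0.002413202077150345), 44.59049987792969)
black [315.7 150.4] 1463 [ 0.5181 -0.2352  0.0406] ((0.5177736878395081, -0.23504623770713806), (0.040079519152641296, 0.04125785455107689), 44.439422607421875)
black [343.1 343.1] 28649 [ 0.497  -0.2229  0.3081] ((0.49033206701278687, -0.2145569920539856), (0.108796626329422, 0.02204364910721779), 46.15399932861328)
black [125.  322.7] 828 [ 0.5387 -0.1807  0.2947] ((0.5381281971931458, -0.18135260045528412), (0.005100303329527378, 0.0026020400691777468), 2.058715343475342)
```

View pics/w18.png

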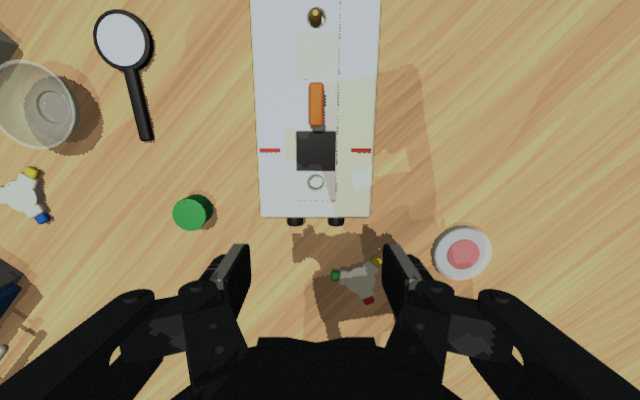

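The bar is refitted flat: pin in the white hole at (316,17), black pad at (316,150), midway between the red marks at (269,150) and (361,150). The pad centre is within 1 mm of the marks' midpoint. Now the urchin.

Request:
{"op": "drive_tool", "data": {"rows": [{"grip": 0.75,"dx": 0,"dy": 0,"dz": 0,"wx": 0,"wy": 0,"wz": -0.131},{"grip": 0.75,"dx": 0,"dy": 0,"dz": 0,"wx": 0,"wy": 0,"wz": -0.131},{"grip": 0.75,"dx": 0,"dy": 0,"dz": 0,"wx": 0,"wy": 0,"wz": -0.131},{"grip": 0.75,"dx": 0,"dy": 0,"dz": 0,"wx": 0,"wy": 0,"wz": -0.131},{"grip": 0.75,"dx": 0,"dy": 0,"dz": 0,"wx": 0,"wy": 0,"wz": -0.131},{"grip": 0.75,"dx": 0,"dy": 0,"dz": 0,"wx": 0,"wy": 0,"wz": -0.131},{"grip": 0.75,"dx": -0.01,"dy": -0.035,"dz": 0,"wx": 0,"wy": 0,"wz": 0},{"grip": 0.75,"dx": -0.01,"dy": -0.036,"dz": 0,"wx": 0,"wy": 0,"wz": 0}]}}

```text
time_s: 48.6
position: [0.4724, -0.138, 0.2264]
tcp_rot: [[1.0, -0.007, 0.0], [-0.007, -1.0, -0.0], [0.0, 0.0, -1.0]]
wrist_force: [0.2, 0.2, -0.4]
opening: 0.064
```

Request:
{"op": "drive_tool", "data": {"rows": [{"grip": 0.75,"dx": -0.012,"dy": -0.044,"dz": 0,"wx": 0,"wy": 0,"wz": 0},{"grip": 0.75,"dx": -0.012,"dy": -0.044,"dz": 0,"wx": 0,"wy": 0,"wz": 0},{"grip": 0.75,"dx": -0.012,"dy": -0.044,"dz": 0,"wx": 0,"wy": 0,"wz": 0},{"grip": 0.75,"dx": -0.012,"dy": -0.044,"dz": 0,"wx": 0,"wy": 0,"wz": 0},{"grip": 0.75,"dx": -0.012,"dy": -0.044,"dz": 0,"wx": 0,"wy": 0,"wz": 0},{"grip": 0.75,"dx": -0.012,"dy": -0.044,"dz": 0,"wx": 0,"wy": 0,"wz": 0},{"grip": 0.75,"dx": -0.012,"dy": -0.044,"dz": 0.02,"wx": 0,"wy": 0,"wz": 0},{"grip": 0.75,"dx": -0.012,"dy": -0.044,"dz": 0.02,"wx": 0,"wy": 0,"wz": 0}]}}

```text
time_s: 49.4
position: [0.378, 0.2165, 0.1869]
tcp_rot: [[1.0, -0.005, 0.003], [-0.005, -1.0, 0.001], [0.003, -0.001, -1.0]]
wrist_force: [-0.0, 0.9, 0.1]
opening: 0.0644
```

Request:
{"op": "drive_tool", "data": {"rows": [{"grip": 0.75,"dx": -0.012,"dy": -0.044,"dz": 0.02,"wx": 0,"wy": 0,"wz": 0},{"grip": 0.75,"dx": 0,"dy": 0,"dz": 0.02,"wx": 0,"wy": 0,"wz": 0},{"grip": 0.75,"dx": 0,"dy": 0,"dz": 0,"wx": 0,"wy": 0,"wz": 0},{"grip": 0.75,"dx": 0,"dy": 0,"dz": 0,"wx": 0,"wy": 0,"wz": 0},{"grip": 0.75,"dx": 0,"dy": 0,"dz": 0,"wx": 0,"wy": 0,"wz": 0},{"grip": 0.75,"dx": 0,"dy": 0,"dz": 0,"wx": 0,"wy": 0,"wz": 0},{"grip": 0.75,"dx": 0,"dy": 0,"dz": 0,"wx": 0,"wy": 0,"wz": 0},{"grip": 0.75,"dx": 0,"dy": 0,"dz": 0,"wx": 0,"wy": 0,"wz": 0}]}}

```text
time_s: 50.2
position: [0.3664, 0.2583, 0.1472]
tcp_rot: [[1.0, -0.005, 0.001], [-0.005, -1.0, 0.0], [0.001, -0.0, -1.0]]
wrist_force: [0.1, 0.4, -0.8]
opening: 0.0642
```

```bash
python3 - <<'E'
from h import *
d(.364,.258,.003,0)
im,dd,c=shot('wrist','w19'); W=world(c,dd)
m=(abs(W[...,0]-.364)<.05)&(abs(W[...,1]-.258)<.05)&(W[...,2]>.006)&(W[...,2]<.05); P=W[m]
t=P[P[:,2]>.024]; print(m.sum(),P[:,2].max(),'top',t.mean(0),'circ',cv2.minEnclosingCircle(P[:,:2].astype(np.float32)))
E
```

```text
t50.2 pos [0.3664 0.2583 0.1472] yaw -0.31 tilt [0.001  0.0004] open 0.0642 F [ 0.1  0.4 -0.8]
 wz -0.0055 then dx -0.0024 dy 0.0003 dz 0.1442
1392 0.029219364894648554 top [0.36781633 0.26313092 0.02688744] circ ((0.36722835898399353, 0.26330170035362244), 0.01983361318707466)
```

View pics/w19.png

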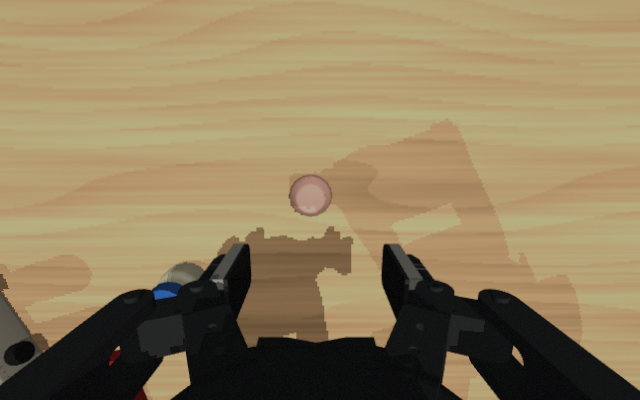

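The urchin is at (311,195), just left of the jaw centre. I'll correct and grasp.

Request:
{"op": "drive_tool", "data": {"rows": [{"grip": 0.75,"dx": 0.001,"dy": -0.005,"dz": 0.03,"wx": 0,"wy": 0,"wz": 0},{"grip": 0.75,"dx": 0,"dy": 0,"dz": 0.035,"wx": 0,"wy": 0,"wz": 0},{"grip": 0.75,"dx": 0,"dy": 0,"dz": 0.035,"wx": 0,"wy": 0,"wz": 0},{"grip": 0.75,"dx": 0,"dy": 0,"dz": 0.025,"wx": 0,"wy": 0,"wz": 0},{"grip": 0.75,"dx": 0,"dy": 0,"dz": 0.015,"wx": 0,"wy": 0,"wz": 0},{"grip": 0.75,"dx": 0,"dy": 0,"dz": 0.004,"wx": 0,"wy": 0,"wz": 0},{"grip": 0,"dx": 0,"dy": 0,"dz": 0,"wx": 0,"wy": 0,"wz": 0},{"grip": 0,"dx": 0,"dy": 0,"dz": 0,"wx": 0,"wy": 0,"wz": 0}]}}

```text
time_s: 51.05
position: [0.3673, 0.2638, 0.0035]
tcp_rot: [[1.0, -0.004, 0.001], [-0.004, -1.0, 0.0], [0.001, -0.0, -1.0]]
wrist_force: [-2.4, -2.1, 22.2]
opening: 0.0364
```

Request:
{"op": "drive_tool", "data": {"rows": [{"grip": 0,"dx": 0,"dy": 0,"dz": 0,"wx": 0,"wy": 0,"wz": 0},{"grip": 0,"dx": 0,"dy": 0,"dz": 0,"wx": 0,"wy": 0,"wz": 0},{"grip": 0,"dx": 0,"dy": 0,"dz": 0,"wx": 0,"wy": 0,"wz": 0},{"grip": 0,"dx": 0,"dy": 0,"dz": -0.02,"wx": 0,"wy": 0,"wz": 0},{"grip": 0,"dx": 0,"dy": 0,"dz": -0.03,"wx": 0,"wy": 0,"wz": 0},{"grip": 0,"dx": 0,"dy": 0,"dz": -0.04,"wx": 0,"wy": 0,"wz": 0},{"grip": 0,"dx": 0,"dy": 0,"dz": -0.03,"wx": 0,"wy": 0,"wz": 0},{"grip": 0,"dx": 0,"dy": 0,"dz": -0.02,"wx": 0,"wy": 0,"wz": 0}]}}

```text
time_s: 51.85
position: [0.3674, 0.264, 0.1452]
tcp_rot: [[1.0, -0.004, 0.003], [-0.004, -1.0, 0.001], [0.003, -0.001, -1.0]]
wrist_force: [1.7, 0.0, -0.8]
opening: 0.036
```

```bash
python3 - <<'E'
from h import *
d(.518,-.235,.14,0)
E
```

```text
t51.9 pos [0.3674 0.264  0.1452] yaw -0.24 tilt [0.0034 0.0014] open 0.0360 F [ 1.7  0.  -0.8]
 wz -0.0041 then dx 0.1506 dy 0.4990 dz 0.0052
```

Urchin held (opening 36 mm). I'll carry it to the pad.

Request:
{"op": "drive_tool", "data": {"rows": [{"grip": 0,"dx": 0.008,"dy": 0.025,"dz": -0.01,"wx": 0,"wy": 0,"wz": 0},{"grip": 0,"dx": 0.013,"dy": 0.042,"dz": -0.02,"wx": 0,"wy": 0,"wz": 0},{"grip": 0,"dx": 0.013,"dy": 0.042,"dz": 0,"wx": 0,"wy": 0,"wz": 0},{"grip": 0,"dx": 0.013,"dy": 0.042,"dz": 0,"wx": 0,"wy": 0,"wz": 0},{"grip": 0,"dx": 0.013,"dy": 0.042,"dz": 0,"wx": 0,"wy": 0,"wz": 0},{"grip": 0,"dx": 0.013,"dy": 0.042,"dz": 0,"wx": 0,"wy": 0,"wz": 0},{"grip": 0,"dx": 0.013,"dy": 0.042,"dz": 0,"wx": 0,"wy": 0,"wz": 0},{"grip": 0,"dx": 0.013,"dy": 0.042,"dz": 0,"wx": 0,"wy": 0,"wz": 0}]}}

```text
time_s: 52.65
position: [0.4645, -0.0575, 0.173]
tcp_rot: [[1.0, -0.005, 0.001], [-0.005, -1.0, 0.0], [0.001, -0.0, -1.0]]
wrist_force: [1.2, 0.2, -1.0]
opening: 0.0359
```

Request:
{"op": "drive_tool", "data": {"rows": [{"grip": 0,"dx": 0.013,"dy": 0.042,"dz": 0,"wx": 0,"wy": 0,"wz": 0},{"grip": 0,"dx": 0.013,"dy": 0.042,"dz": 0,"wx": 0,"wy": 0,"wz": 0},{"grip": 0,"dx": 0.013,"dy": 0.042,"dz": 0,"wx": 0,"wy": 0,"wz": 0.131},{"grip": 0,"dx": 0,"dy": 0,"dz": 0,"wx": 0,"wy": 0,"wz": 0.131},{"grip": 0,"dx": 0,"dy": 0,"dz": 0,"wx": 0,"wy": 0,"wz": 0.131},{"grip": 0,"dx": 0,"dy": 0,"dz": 0,"wx": 0,"wy": 0,"wz": 0.131},{"grip": 0,"dx": 0,"dy": 0,"dz": 0,"wx": 0,"wy": 0,"wz": 0.131},{"grip": 0,"dx": 0,"dy": 0,"dz": 0,"wx": 0,"wy": 0,"wz": 0.131}]}}

```text
time_s: 53.45
position: [0.5027, -0.1818, 0.1728]
tcp_rot: [[0.7, -0.714, -0.0], [-0.714, -0.7, 0.0], [-0.0, -0.0, -1.0]]
wrist_force: [0.1, 0.0, -0.1]
opening: 0.036
```

```bash
python3 - <<'E'
from h import *
d(.518,-.235,.09,-45.2)
im,dd,c=shot('top','top7'); W=world(c,dd)
P=W[130:200,200:262].reshape(-1,3); P=P[(P[:,2]>.046)&(P[:,2]<.056)&(P[:,0]<.635)]; print('handle',P.mean(0))
tubs(im,W)
E
```

```text
t53.5 pos [ 0.5027 -0.1818  0.1728] yaw -45.59 tilt [-0.      0.0001] open 0.0360 F [ 0.1  0.  -0.1]
 wz -0.0069 then dx 0.0486 dy 0.0266 dz 0.0828
handle [0.61811699 0.2719719  0.05146515]
```

Request:
{"op": "drive_tool", "data": {"rows": [{"grip": 0,"dx": 0.016,"dy": 0.009,"dz": 0,"wx": 0,"wy": 0,"wz": -0.007},{"grip": 0,"dx": 0.016,"dy": 0.009,"dz": 0,"wx": 0,"wy": 0,"wz": 0},{"grip": 0,"dx": 0.016,"dy": 0.009,"dz": 0.01,"wx": 0,"wy": 0,"wz": 0},{"grip": 0,"dx": 0,"dy": 0,"dz": 0.03,"wx": 0,"wy": 0,"wz": 0},{"grip": 0,"dx": 0,"dy": 0,"dz": 0.03,"wx": 0,"wy": 0,"wz": 0},{"grip": 0,"dx": 0,"dy": 0,"dz": 0.01,"wx": 0,"wy": 0,"wz": 0},{"grip": 0,"dx": 0,"dy": 0,"dz": 0,"wx": 0,"wy": 0,"wz": 0},{"grip": 0,"dx": 0,"dy": 0,"dz": 0,"wx": 0,"wy": 0,"wz": 0}]}}

```text
time_s: 54.3
position: [0.5183, -0.2356, 0.093]
tcp_rot: [[0.709, -0.706, 0.001], [-0.706, -0.709, -0.001], [0.001, -0.0, -1.0]]
wrist_force: [-0.3, -0.0, -0.4]
opening: 0.0363
```

```bash
python3 - <<'E'
from h import *
d(.518,-.235,.045,-45.2)
E
```

```text
t54.3 pos [ 0.5183 -0.2356  0.093 ] yaw -44.87 tilt [ 0.0008 -0.0006] open 0.0363 F [-0.3 -0.  -0.4]
 wz 0.0058 then dx -0.0006 dy -0.0002 dz 0.0480
```

Request:
{"op": "drive_tool", "data": {"rows": [{"grip": 0,"dx": 0,"dy": 0,"dz": 0.02,"wx": 0,"wy": 0,"wz": 0},{"grip": 0,"dx": 0,"dy": 0,"dz": 0.015,"wx": 0,"wy": 0,"wz": 0},{"grip": 0,"dx": 0,"dy": 0,"dz": 0.008,"wx": 0,"wy": 0,"wz": 0},{"grip": 0,"dx": 0,"dy": 0,"dz": 0.004,"wx": 0,"wy": 0,"wz": 0},{"grip": 0,"dx": 0,"dy": 0,"dz": 0,"wx": 0,"wy": 0,"wz": 0},{"grip": 0,"dx": 0,"dy": 0,"dz": 0,"wx": 0,"wy": 0,"wz": 0},{"grip": 0,"dx": 0,"dy": 0,"dz": 0,"wx": 0,"wy": 0,"wz": 0},{"grip": 0,"dx": 0,"dy": 0,"dz": 0,"wx": 0,"wy": 0,"wz": 0}]}}

```text
time_s: 55.1
position: [0.5182, -0.2352, 0.0463]
tcp_rot: [[0.709, -0.705, 0.001], [-0.705, -0.709, -0.001], [0.001, -0.0, -1.0]]
wrist_force: [-0.4, -0.0, -0.6]
opening: 0.0362
```

```bash
python3 - <<'E'
from h import *
d(.518,-.235,.045,-45.2)
E
```

```text
t55.1 pos [ 0.5182 -0.2352  0.0463] yaw -44.87 tilt [ 0.0009 -0.0006] open 0.0362 F [-0.4 -0.  -0.6]
 wz 0.0058 then dx -0.0002 dy -0.0000 dz 0.0013
```

Request:
{"op": "drive_tool", "data": {"rows": [{"grip": 0,"dx": 0,"dy": 0,"dz": 0.001,"wx": 0,"wy": 0,"wz": 0},{"grip": 0,"dx": 0,"dy": 0,"dz": 0.001,"wx": 0,"wy": 0,"wz": 0},{"grip": 0,"dx": 0,"dy": 0,"dz": 0,"wx": 0,"wy": 0,"wz": 0},{"grip": 0.47,"dx": 0,"dy": 0,"dz": 0,"wx": 0,"wy": 0,"wz": 0},{"grip": 0.52,"dx": 0,"dy": 0,"dz": 0,"wx": 0,"wy": 0,"wz": 0},{"grip": 0.6,"dx": 0,"dy": 0,"dz": 0,"wx": 0,"wy": 0,"wz": 0},{"grip": 0.7,"dx": 0,"dy": 0,"dz": 0,"wx": 0,"wy": 0,"wz": 0},{"grip": 0.7,"dx": 0,"dy": 0,"dz": 0,"wx": 0,"wy": 0,"wz": 0}]}}

```text
time_s: 55.9
position: [0.5178, -0.235, 0.0436]
tcp_rot: [[0.709, -0.706, -0.0], [-0.706, -0.709, 0.0], [-0.0, 0.0, -1.0]]
wrist_force: [-0.1, -0.4, 0.2]
opening: 0.0601
```

Request:
{"op": "drive_tool", "data": {"rows": [{"grip": 0.7,"dx": 0,"dy": 0,"dz": -0.01,"wx": 0,"wy": 0,"wz": 0},{"grip": 0.7,"dx": 0,"dy": 0,"dz": -0.03,"wx": 0,"wy": 0,"wz": 0},{"grip": 0.7,"dx": 0,"dy": 0,"dz": -0.04,"wx": 0,"wy": 0,"wz": 0},{"grip": 0.7,"dx": 0,"dy": 0,"dz": -0.05,"wx": 0,"wy": 0,"wz": 0},{"grip": 0.7,"dx": -0.04,"dy": 0,"dz": -0.04,"wx": 0,"wy": 0,"wz": 0},{"grip": 0.7,"dx": -0.04,"dy": 0,"dz": 0,"wx": 0,"wy": 0,"wz": 0},{"grip": 0.7,"dx": 0,"dy": 0,"dz": 0,"wx": 0,"wy": 0,"wz": 0},{"grip": 0.7,"dx": 0,"dy": 0,"dz": 0,"wx": 0,"wy": 0,"wz": 0}]}}

```text
time_s: 56.7
position: [0.464, -0.1812, 0.21]
tcp_rot: [[0.709, -0.705, 0.001], [-0.705, -0.709, -0.001], [0.001, -0.0, -1.0]]
wrist_force: [-0.1, -0.6, 0.1]
opening: 0.0594
```

```bash
python3 - <<'E'
from h import *
d(.45,-.1,.2,-45)
im,dd,c=shot('wrist','w20'); W=world(c,dd)
m=(abs(W[...,0]-.518)<.04)&(abs(W[...,1]+.235)<.04)&(W[...,2]>.045)&(W[...,2]<.08)
hsv=cv2.cvtColor(im,cv2.COLOR_RGB2HSV); m&=~(cv2.inRange(hsv,(8,150,60),(20,255,255))>0)
P=W[m]; print('urchin',m.sum(),P[:,2].max(),P[P[:,2]>.063].mean(0),cv2.minEnclosingCircle(P[:,:2].astype(np.float32)))
for n,lo,hi in(('red',(0,110,60),(7,255,255)),):
    k,l,s,ce=cv2.connectedComponentsWithStats(cv2.inRange(hsv,lo,hi))
    for i in range(1,k):
        if s[i,4]>40: print(n,ce[i].round(1),np.nanmedian(W[l==i],0).round(4))
im,dd,c=shot('top','top8'); W=world(c,dd); tubs(im,W)
P=W[130:200,200:262].reshape(-1,3); P=P[(P[:,2]>.046)&(P[:,2]<.056)&(P[:,0]<.635)]; print('handle',P.mean(0))
cv2.imwrite('pics/fin.png',np.vstack([cv2.imread('pics/w20.png')[:230],cv2.imread('pics/top8.png')[20:340]]))
E
```

```text
t56.7 pos [ 0.464  -0.1812  0.21  ] yaw -44.84 tilt [ 0.0011 -0.0008] open 0.0594 F [-0.1 -0.6  0.1]
 wz 0.0028 then dx -0.0673 dy -0.0475 dz 0.0100
urchin 1622 0.06973154029395705 [ 0.52243423 -0.23903632  0.06659085] ((0.5307806730270386, -0.24736261367797852), 0.037924524396657944)
red [266.3 111.4] [ 0.5534 -0.2     0.0312]
red [365.3 112.3] [ 0.4821 -0.2701  0.0312]
red [371.  280.2] [ 0.3275 -0.1421  0.0105]
handle [0.6180392  0.27167864 0.0510502 ]
```

View pics/fin.png

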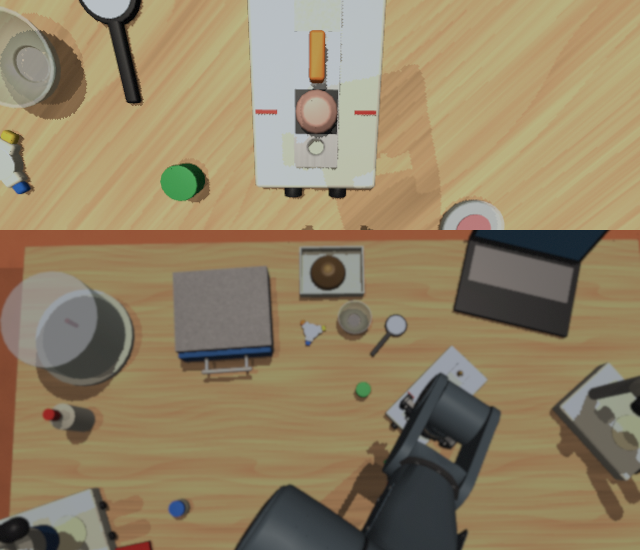

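The wrist view shows the urchin at (317,111) centred on the black pad, between the red marks at (266,111) and (365,112). The top view shows the drawer shut with no yellow tray strip, no tubs left on the table and the bystanders in place. Handing in.

```bash
python3 -c "
from station import robot
print(robot.sign_off())"
```

```text
the job is handed in; nothing more can be done
None
```

The job is done and handed in at about 57 s of robot time, in the order asked.

- **Drawer:** I pulled it to its stop and stood all four yellow-lidded tubs upright in it. One tub ended up about 2 cm from where I set it, touching its neighbour but still upright. I then pushed the drawer shut; the handle travelled 0.150 m and the force rose with no further motion. I did not see inside after shutting it.
- **Bar:** I lifted it, turned it end for end and refitted it flat on the pin by the hole at its white end. After release the pad centre measured within about 1 mm of the midpoint between the red marks.
- **Urchin:** I set it on the black pad. The last picture shows it centred between the marks. The numeric check was off: its outline circle gave 38 mm radius, most likely because it took in part of the orange grip, so I relied on the picture and the arm's position at release, within 1 mm of the pad centre.
- **Other things:** The jar, bowl, lens, green tub and one marker looked in place in the last pictures. The petri dish and the other marker were partly or wholly hidden by the arm, but I did not touch them.

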